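# Change over the cordless batteries

## Robot

A 6-joint arm with a two-finger parallel gripper is mounted at the origin on a cart in front of the work surface, level with it; the furniture and walls round the work are solid. World frame = base frame: x ahead of the robot, y to its left, z up, the work surface at z = 0. Lengths are in m, angles in degrees, forces in N, time in s.
With the tool pointing down it reaches from about 0.375 to 0.9 m from the base axis. Payload 3.1 kg.
Tool frame: the origin (TCP) lies where the fingers leave the gripper's body, on its centre line; the fingertips stand bot.tips_ahead ahead of it and the grasp point (between the pads) lies 51 mm ahead of it (bot.tips_ahead is the distance from the TCP to the fingertips, in m); z points along the fingers, x is the direction in which the jaws open and shut, and the axes are right-handed (so a half turn about z gives the same grasp; the last joint's range is limited). The gripper opens to 87 mm and grips with 3 to 60 N. Pads are 19 mm wide; open, the fingers measure 117 mm over their backs; the gripper's body (75 mm by 190 mm) begins 51 mm behind the grasp point.
Start: joints at [53.829, 30.224, 82.088, -0, 67.689, -10.227], TCP at [0.273, 0.562, 0.292] pointing down, gripper open.
Joint ranges: [-176.69, 176.69], [-43.24, 126.21], [12.49, 139.97], [-82, 262], [0, 151.66], [-163.58, 163.58]. Speed limits (degrees/s): [159.86, 159.86, 180, 180, 180, 180].

## Interface

Orientations are given as a 3x3 rotation matrix whose columns are the frame's x, y, z axes.
In Python, from rig import bot, vision, nets gives the robot as it stands.
- The arm moves only by the tool play_rows, never from a script. Its argument "series" is a list of rows, each an object of numbers: "tx", "ty", "tz": the shift along the world's x, y, z as a fraction of full scale; "turn": the turn about the world's z as a fraction of full scale. A call has 1 to 10 rows; each row shifts and turns the commanded pose from where the row before left it; what a row does not reach is not made up. Full scale, the value 1, is 0.8 m for a shift and 60 degrees for a turn. A row lasts 1/10 s, in which the tool goes at most 50 mm and 8.59 degrees, less where a joint would pass 70% of its speed; a pose out of reach is approached as far as the arm can. A call with a number of a shift or a turn outside -1 to 1 is refused whole. A call with a gripper value outside its range is refused whole. "gripper" is the opening, from 0 (shut) to 1 (fully open), set as the call begins (left out, the last holds). The fingers move at their own pace and stop on an object; the grip force is fixed at half the most. Time passes only in rows, so rows that do not move let the fingers close. It gives the time, the measured TCP pose, the force and the opening at its end, in the units of the state.
- bot.read_state(): the state, without advancing time (a new reading comes with each control period).
- vision.capture(name): name is "scene" or "side" or "wrist"; returns a dict with "pixels" (400x640x3 uint8, blue, green, red), "fx", "fy", "cx", "cy" (pixels), "extrinsics" (4x4, takes a point from camera to world coordinates). Camera axes: x right, y down, z forward; pixel columns grow to the right and rows downward; lengths in m; the calibration is good to about 2 mm. A picture is of the moment at which its call begins. There is no depth.
- bot.hand_in(): hands the job in, once; it reports no verdict.
Trained networks look in a picture, given as the dict that the camera call returned (one of the last four; its "shot" number tells which), for a name from the list of things; names that differ only in an ending like _2 or _b are one class to them, and where a whole thing is asked for, a point or a joint stands for the part that bears it (a point fixed in the world has none). Each returns a list of dicts, best first, with "confidence" (0 to 1); they miss things now and then, are a little off and sometimes report something else, mostly with a low value. They report only what shows in the picture. A call takes as long as a camera call. They do not tell look-alikes from the thing itself.
- nets.look_for(picture, query): "at" ([column, row] as shares, 0 to 1, of the picture: columns of its width, rows of its height, amid what is visible of it).
- nets.masks_of(picture, query): "region" (400x640 bool, what is visible of it) and "at" ([column, row] as shares, 0 to 1, of the picture: columns of its width, rows of its height, amid what is visible of it).
The state is a dict: "time_s": time; "joint_positions": joint angles; "qvel": joint speeds; "tau": joint torques, N m; "position": TCP position; "tcp_rot": TCP orientation; "force": force on the tool from outside, world axes, zero at the start; "moment": the same for the moment, N m; "opening": opening from 0.0 (shut) to 1.0 (fully open).
Only numpy, scipy, OpenCV 4.12 (cv2) and the standard library are available. Lean on these libraries where they do the work, as an engineer would, in place of code of your own. Each camera call takes 0.05 s, during which the arm holds its last target.

## Task

Change over the cordless-tool batteries: put each flat pack (one red lamp) in the charger of its size, and each charged pack (four green lamps) in the plywood holder of its size; the large charger still has a charged pack in it. Seat every pack fully in its bay without dropping it, and leave the tape measure and the screw jar where they stand.

Things in the scene. Friction and masses are not known exactly. Their poses are not given: they have to be found in the camera images.
- large_charged_mid (a point): centre (half-way up, 29 mm above its underside) of a large grey battery pack, 88 x 58 mm in plan, 58 mm high with black lower part, a black gauge on its top with four green lamps lit: charged. It stands upright on its contact end and starts seated in the bay of the large charger. x is its long side, y its short side (grip across y, in its upper half so that the fingers clear the rim of a bay), z up; it fits its bay either way round.
- large_flat_mid (a point): centre (half-way up, 29 mm above its underside) of a large grey battery pack, 88 x 58 mm in plan, 58 mm high with black lower part, a black gauge on its top with a single red lamp lit and three dark: flat. It stands upright on its contact end on the table in front of the chargers. x is its long side, y its short side (grip across y, in its upper half so that the fingers clear the rim of a bay), z up; it fits its bay either way round.
- small_flat_mid (a point): centre (half-way up, 29 mm above its underside) of a small grey battery pack, 62 x 42 mm in plan, 58 mm high with black lower part, a black gauge on its top with a single red lamp lit and three dark: flat. It stands upright on its contact end on the table in front of the chargers. x is its long side, y its short side (grip across y, in its upper half so that the fingers clear the rim of a bay), z up; it fits its bay either way round.
- small_charged_mid (a point): centre (half-way up, 29 mm above its underside) of a small grey battery pack, 62 x 42 mm in plan, 58 mm high with black lower part, a black gauge on its top with four green lamps lit: charged. It stands upright on its contact end on the table in front of the chargers. x is its long side, y its short side (grip across y, in its upper half so that the fingers clear the rim of a bay), z up; it fits its bay either way round.
- large_charger: the large black charger, lamp console on its -x side. Fixed, 147 x 92 mm over all. Origin: centre of its underside, on the table; x along the bay's long side, z up. Its open bay is centred over the origin: floor 10 mm, rim 26 mm above the table, 96 x 66 mm inside, plus a 6 mm sloping lead-in all round at the mouth. A large pack seated in it has its centre 39 mm above the table, its long side along x.
- small_charger: the small black charger, lamp console on its -x side. Fixed, 121 x 76 mm over all. Origin: centre of its underside, on the table; x along the bay's long side, z up. Its open bay is centred over the origin: floor 10 mm, rim 26 mm above the table, 70 x 50 mm inside, plus a 6 mm sloping lead-in all round at the mouth. A small pack seated in it has its centre 39 mm above the table, its long side along x.
- large_holder: the large light plywood holder, dark wood side strips. Fixed, 128 x 104 mm over all. Origin: centre of its underside, on the table; x along the bay's long side, z up. Its open bay is centred over the origin: floor 10 mm, rim 26 mm above the table, 96 x 66 mm inside, plus a 6 mm sloping lead-in all round at the mouth. A large pack seated in it has its centre 39 mm above the table, its long side along x.
- small_holder: the small light plywood holder, dark wood side strips. Fixed, 102 x 88 mm over all. Origin: centre of its underside, on the table; x along the bay's long side, z up. Its open bay is centred over the origin: floor 10 mm, rim 26 mm above the table, 70 x 50 mm inside, plus a 6 mm sloping lead-in all round at the mouth. A small pack seated in it has its centre 39 mm above the table, its long side along x.
- tape_measure: bystander: a yellow and black tape measure, 36 x 93 mm in plan and 64 mm high, loose among the packs; origin at the centre of its underside, long side along y
- screw_jar: bystander: a round white jar with a black lid, 64 mm across and 78 mm high, loose among the packs; origin at the centre of its underside
Not all that is in view belongs to the job. What is shaped like the part that bears small_flat_mid but pink is not meant.

How it is judged:
By the outcome, as a careful person would: the job done as asked, in the order asked, and still so for the second after the job is handed in, with the robot touching nothing.
It also fails if it takes over 109 s, if anything falls off the work surface, if the arm or the gripper's body presses on something with over 40 N, if the wrist force passes 120 N, or if a joint passes its speed limit or range.

## Working session

There is one attempt and no reset: what is moved stays moved. The work goes in short steps, Python scripts to look and compute and a tool call to move; the robot and the scene stay as the last step left them, time stands still between calls to the robot, and variables do not carry over. Pictures are saved under pics/ and viewed, and the job is handed in when it is done.

Besides the shell and the picture viewer there is one more tool, called after "Emit:" as name([rows], argument=value, ...), one row to a line, values as JSON. play_rows: Moves the arm, as the interface text tells. Shift numbers are shares of 0.8 m and turn numbers shares of 60 degrees, none past 1 either way. Its arguments: {"type":"object","properties":{"series":{"type":"array"},"gripper":{"type":"number"}},"required":["series"]}

```bash
ls; mkdir -p pics; python3 - <<'E'
from rig import bot, vision, nets
import cv2
print(bot.read_state(), bot.tips_ahead)
for n in ["scene","side","wrist"]:
    p=vision.capture(n); cv2.imwrite(f"pics/{n}0.png",p["pixels"]); print(n,p["fx"],p["cx"],p["cy"],p["extrinsics"].round(3).tolist() if hasattr(p["extrinsics"],'round') else p["extrinsics"])
E
```

```text
pics
{'time_s': 0.0, 'joint_positions': array([ 5.38327107e+01,  3.02788210e+01,  8.21550205e+01, -3.09330908e-03,
        6.76876313e+01, -1.02258944e+01]), 'qvel': array([ 0.00939967, -0.01599963,  0.14442984, -0.0296216 ,  0.10595286,
       -0.03279953]), 'tau': array([ 2.85709802e-04, -4.40031445e+01, -1.76594692e+01,  6.33283309e-02,
        5.82116819e-02, -1.59759838e-04]), 'position': array([0.27303688, 0.56157428, 0.2912806 ]), 'tcp_rot': array([[ 4.37431836e-01,  8.99250756e-01, -1.21084370e-03],
       [ 8.99249130e-01, -4.37433390e-01, -1.74102524e-03],
       [-2.09528173e-03, -3.27270270e-04, -9.99997751e-01]]), 'force': array([ 0.05367589, -0.30072434,  0.52641831]), 'moment': array([-0.02599774, -0.01670646,  0.00637904]), 'opening': 0.999195322543928} 0.0697
scene 427.94650568995354 321.71909550689867 193.84398911465084 [[-0.015, 0.799, -0.602, 1.396], [1.0, 0.015, -0.005, -0.208], [0.005, -0.602, -0.799, 1.231], [0.0, 0.0, 0.0, 1.0]]
side 471.6846308066631 320.9097447273531 191.48742886291063 [[0.999, -0.035, 0.015, 0.49], [-0.026, -0.35, 0.936, -1.336], [-0.027, -0.936, -0.351, 0.48], [0.0, 0.0, 0.0, 1.0]]
wrist 329.03196802439606 315.7913633736247 198.37646507197334 [[0.438, 0.868, 0.234, 0.209], [0.899, -0.422, -0.116, 0.594], [-0.002, 0.261, -0.965, 0.384], [0.0, 0.0, 0.0, 1.0]]
```

View pics/scene0.png

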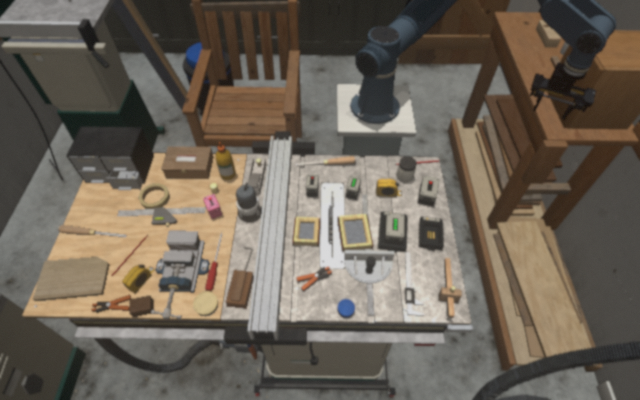

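View pics/side0.png

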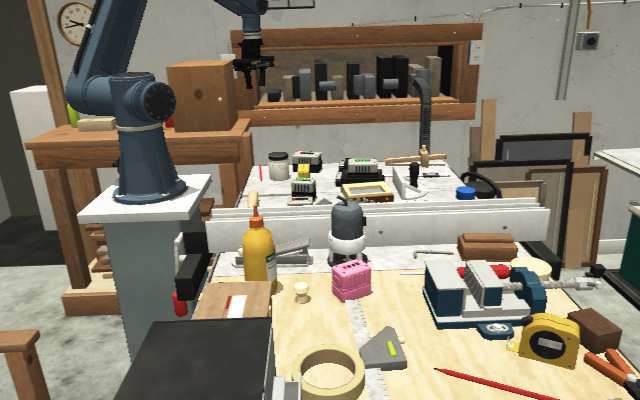

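View pics/wrist0.png

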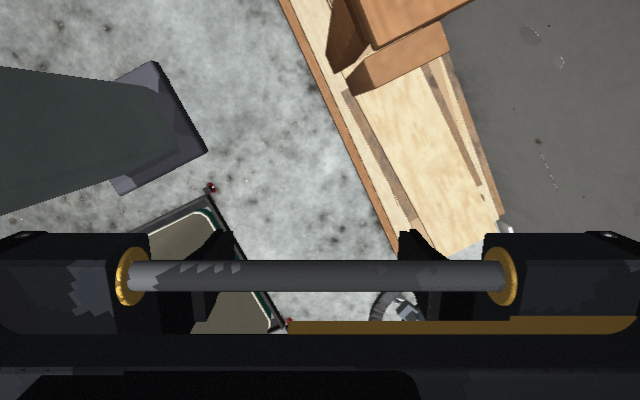

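The scene view shows packs in a row near (312,185), (354,186) and (428,190). The holders are at (306,230) and (355,231), and the chargers at (393,229) and (431,233). The pink look-alike is at (212,205). I'll enlarge it and run the networks.

```bash
cat > h.py <<'E'
from rig import bot, vision, nets
import cv2, numpy as np
def ray(p,uv):
    d=np.array([(uv[0]-p["cx"])/p["fx"],(uv[1]-p["cy"])/p["fy"],1.0])
    E=np.array(p["extrinsics"]); return E[:3,3],E[:3,:3]@d
def onz(p,uv,z):
    o,d=ray(p,uv); return o+d*(z-o[2])/d[2]
def proj(p,X):
    E=np.array(p["extrinsics"]); c=E[:3,:3].T@(np.asarray(X)-E[:3,3])
    return np.array([p["fx"]*c[0]/c[2]+p["cx"],p["fy"]*c[1]/c[2]+p["cy"]])
NAMES=["large_charged_mid","large_flat_mid","small_flat_mid","small_charged_mid","large_charger","small_charger","large_holder","small_holder","tape_measure","screw_jar"]
Z=dict(large_charged_mid=.05,large_flat_mid=.04,small_flat_mid=.04,small_charged_mid=.04,large_charger=.02,small_charger=.02,large_holder=.02,small_holder=.02,tape_measure=.04,screw_jar=.05)
E
python3 - <<'E'
from h import *
p=vision.capture("scene")
c=p["pixels"][145:265,285:465]; cv2.imwrite("pics/crop1.png",cv2.resize(c,None,fx=4.4,fy=4.4,interpolation=cv2.INTER_CUBIC))
for n in NAMES:
    for r in nets.look_for(p,n)[:4]:
        uv=np.array(r["at"])*[640,400]; print(n,round(r["confidence"],2),uv.round(1),onz(p,uv,Z[n]).round(3))
E
```

```text
large_charged_mid 0.69 [395.5 231.1] [0.653 0.027 0.05 ]
large_flat_mid 0.97 [429.4 188.8] [0.469 0.164 0.04 ]
small_flat_mid 0.65 [210.5 205.1] [ 0.554 -0.593  0.04 ]
small_flat_mid 0.49 [310.7 183.9] [ 0.455 -0.254  0.04 ]
small_charged_mid 0.79 [349.9 186.5] [ 0.464 -0.116  0.04 ]
small_charged_mid 0.61 [356.3 231.9] [ 0.652 -0.099  0.04 ]
large_charger 0.37 [429. 185.] [0.436 0.171 0.02 ]
small_charger 0.85 [431.4 234.5] [0.645 0.151 0.02 ]
large_holder 0.93 [356.4 233.5] [ 0.646 -0.097  0.02 ]
large_holder 0.53 [307.3 230.2] [ 0.636 -0.26   0.02 ]
small_holder 0.93 [305.5 231.6] [ 0.641 -0.266  0.02 ]
small_holder 0.5 [310.9 183. ] [ 0.435 -0.255  0.02 ]
small_holder 0.15 [351.9 187.5] [ 0.453 -0.107  0.02 ]
tape_measure 0.8 [388.6 185.8] [0.458 0.021 0.04 ]
screw_jar 0.64 [406.2 171.1] [0.397 0.088 0.05 ]
```

View pics/crop1.png

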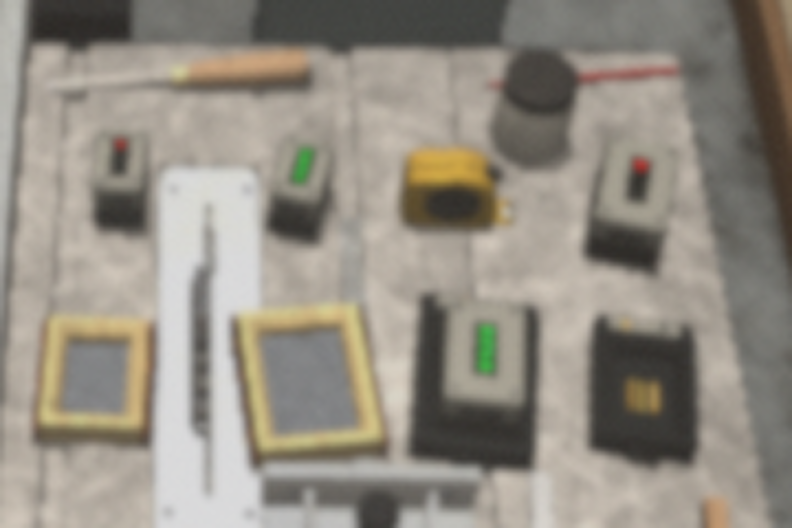

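Candidates for small_flat: a grey pack at (311,184) with one red lamp, and the pink block at (211,205). The grey one matches, because the crop shows grey with a red lamp and pink is excluded. Next I'll move to a wrist look from over the packs.

Emit:
play_rows([
  {"tx":0.0177,"ty":-0.0463,"tz":0.0047,"turn":0.027},
  {"tx":0.0177,"ty":-0.0463,"tz":0.0047,"turn":0.027},
  {"tx":0.0177,"ty":-0.0463,"tz":0.0047,"turn":0.027},
  {"tx":0.0177,"ty":-0.0463,"tz":0.0047,"turn":0.027},
  {"tx":0.0177,"ty":-0.0463,"tz":0.0047,"turn":0.027},
  {"tx":0.0177,"ty":-0.0463,"tz":0.0047,"turn":0.027},
  {"tx":0.0177,"ty":-0.0463,"tz":0.0047,"turn":0.027},
  {"tx":0.0177,"ty":-0.0463,"tz":0.0047,"turn":0.027},
], gripper=1)

```text
time_s: 1.5
position: [0.3871, 0.2642, 0.3228]
tcp_rot: [[0.223, 0.975, 0.001], [0.975, -0.223, 0.0], [0.0, 0.001, -1.0]]
force: [1.1, 0.8, 0.5]
opening: 0.999
```

Emit:
play_rows([
  {"tx":0.0177,"ty":-0.0463,"tz":0.0047,"turn":0.027},
  {"tx":0.0177,"ty":-0.0463,"tz":0.0047,"turn":0.027},
  {"tx":0.0177,"ty":-0.0463,"tz":0.0047,"turn":0.027},
  {"tx":0.0177,"ty":-0.0463,"tz":0.0047,"turn":0.027},
  {"tx":0.0177,"ty":-0.0463,"tz":0.0047,"turn":0.027},
  {"tx":0.0177,"ty":-0.0463,"tz":0.0047,"turn":0.027},
  {"tx":0.0177,"ty":-0.0463,"tz":0.0047,"turn":0.027},
  {"tx":0.0177,"ty":-0.0463,"tz":0.0047,"turn":0.027},
  {},
  {},
])

```text
invalid input
```

```bash
python3 - <<'E'
from h import *
import pickle
s=bot.read_state(); print(s["position"],s["tcp_rot"][:,0],s["joint_positions"])
p=vision.capture("wrist"); cv2.imwrite("pics/w1.png",p["pixels"]); pickle.dump(p,open("w1.pkl","wb"))
E
```

```text
[0.38706515 0.26423775 0.32276477] [2.23307195e-01 9.74748033e-01 4.12059298e-04] [ 2.06216090e+01  1.57746426e+01  1.01619207e+02 -4.13348292e-03
  6.25578659e+01 -5.64731227e+01]
```

View pics/w1.png

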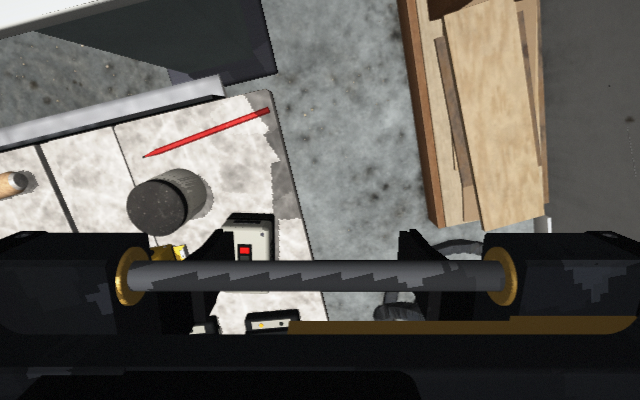

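Emit:
play_rows([
  {"tx":0.0239,"ty":-0.046,"tz":0.0047,"turn":0.027},
  {"tx":0.0239,"ty":-0.046,"tz":0.0047,"turn":0.027},
  {"tx":0.0239,"ty":-0.046,"tz":0.0047,"turn":0.027},
  {"tx":0.0239,"ty":-0.046,"tz":0.0047,"turn":0.027},
  {"tx":0.0239,"ty":-0.046,"tz":0.0047,"turn":0.027},
  {"tx":0.0239,"ty":-0.046,"tz":0.0047,"turn":0.027},
  {"tx":0.0239,"ty":-0.046,"tz":0.0047,"turn":0.027},
  {"tx":0.0239,"ty":-0.046,"tz":0.0047,"turn":0.027},
  {"tx":0},
  {"tx":0},
])

```text
invalid input
```

```bash
python3 - <<'E'
from h import *
import pickle
s=bot.read_state(); print(s["position"],s["tcp_rot"][:,0],s["joint_positions"])
p=vision.capture("wrist"); cv2.imwrite("pics/w2.png",p["pixels"]); pickle.dump(p,open("w2.pkl","wb"))
E
```

```text
[0.38930345 0.26003138 0.32318965] [ 0.22494297  0.97436581 -0.00345236] [ 20.17442895  15.7141414  101.63058027  -0.32444863  62.57661994
 -56.67712228]
```

View pics/w2.png

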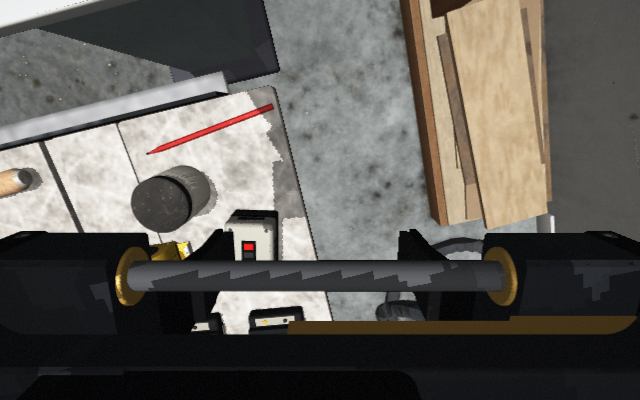

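Emit:
play_rows([
  {"tx":0.0239,"ty":-0.046,"tz":0.0047,"turn":0.027},
  {"tx":0.0239,"ty":-0.046,"tz":0.0047,"turn":0.027},
  {"tx":0.0239,"ty":-0.046,"tz":0.0047,"turn":0.027},
  {"tx":0.0239,"ty":-0.046,"tz":0.0047,"turn":0.027},
  {"tx":0.0239,"ty":-0.046,"tz":0.0047,"turn":0.027},
  {"tx":0.0239,"ty":-0.046,"tz":0.0047,"turn":0.027},
  {"tx":0.0239,"ty":-0.046,"tz":0.0047,"turn":0.027},
  {"tx":0.0239,"ty":-0.046,"tz":0.0047,"turn":0.027},
  {"tx":0,"ty":0,"tz":0,"turn":0},
  {"tx":0,"ty":0,"tz":0,"turn":0},
])

```text
time_s: 2.6
position: [0.5398, -0.0288, 0.3521]
tcp_rot: [[0.002, 1.0, -0.001], [1.0, -0.002, 0.001], [0.001, -0.001, -1.0]]
force: [-0.5, -0.6, -0.8]
opening: 1.001
```

```bash
python3 - <<'E'
from h import *
import pickle
s=bot.read_state(); print(s["position"],s["tcp_rot"][:,0],s["joint_positions"])
p=vision.capture("wrist"); cv2.imwrite("pics/w3.png",p["pixels"]); pickle.dump(p,open("w3.pkl","wb"))
E
```

```text
[ 0.53982023 -0.02875317  0.35209974] [2.26048843e-03 9.99996997e-01 9.46571934e-04] [-1.49172850e+01  1.97852289e+01  8.99435073e+01  4.61270124e-02
  7.03192275e+01 -1.04803338e+02]
```

View pics/w3.png

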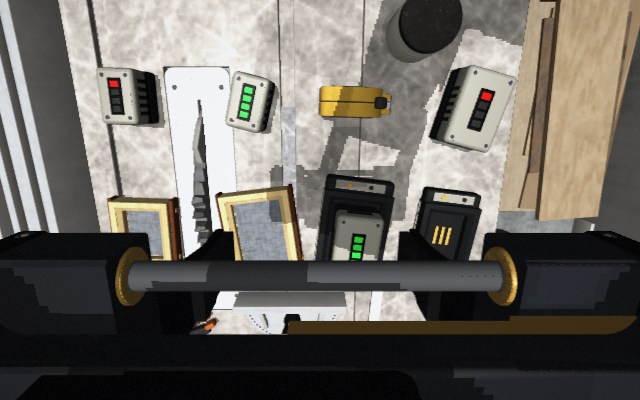

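The wrist view shows the small flat pack at (117,97), the small charged at (250,102) and the large flat at (480,108). The tape is at (354,101), the jar at (430,25), the holders at (145,230) and (260,225), and the chargers at (358,225) and (447,225). Moving +x to see the bays.

Emit:
play_rows([
  {"tx":0.04,"ty":0,"tz":0.005,"turn":0},
  {"tx":0.04,"ty":0,"tz":0.005,"turn":0},
  {"tx":0.04,"ty":0,"tz":0.005,"turn":0},
  {"tx":0.04,"ty":0,"tz":0.005,"turn":0},
  {"tx":0.04,"ty":0,"tz":0,"turn":0},
  {"tx":0,"ty":0,"tz":0,"turn":0},
  {"tx":0,"ty":0,"tz":0,"turn":0},
])

```text
time_s: 3.35
position: [0.6988, -0.0266, 0.3674]
tcp_rot: [[-0.002, 1.0, -0.003], [1.0, 0.002, 0.001], [0.001, -0.003, -1.0]]
force: [-0.8, -0.7, 0.1]
opening: 1.001
```

```bash
python3 - <<'E'
from h import *
import pickle
s=bot.read_state(); print(s["position"],s["tcp_rot"][:,0],s["joint_positions"])
p=vision.capture("wrist"); cv2.imwrite("pics/w4.png",p["pixels"]); pickle.dump(p,open("w4.pkl","wb"))
for n in NAMES[4:8]:
    for r in nets.look_for(p,n)[:2]:
        uv=np.array(r["at"])*[640,400]; print(n,round(r["confidence"],2),uv.round(1),onz(p,uv,Z[n]).round(3))
E
```

```text
[ 0.69884396 -0.02662996  0.36736218] [-1.78478227e-03  9.99998090e-01  7.96826972e-04] [-1.13187864e+01  3.27714453e+01  6.49185927e+01  1.18780058e-02
  8.24822296e+01 -1.01422685e+02]
small_charger 0.63 [449.3 111.6] [0.629 0.148 0.02 ]
large_holder 0.88 [254.4 113.4] [ 0.632 -0.105  0.02 ]
small_holder 0.81 [132.8 113.8] [ 0.633 -0.262  0.02 ]
```

View pics/w4.png

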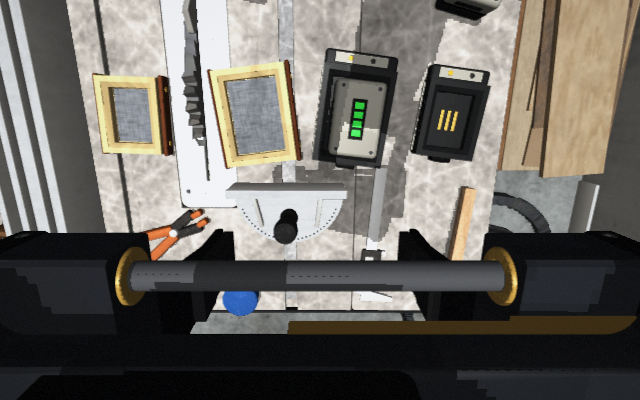

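All four bays show clearly: small holder (131,114), large holder (255,113), large charger with the four-lamp pack (357,108) and small charger (450,112). I'll take enlarged crops to get the corners.

```bash
python3 - <<'E'
import cv2,pickle,numpy as np
def crop(pk,u0,v0,w,h,f,out):
    p=pickle.load(open(pk,"rb"))["pixels"]
    c=cv2.resize(p[v0:v0+h,u0:u0+w],None,fx=f,fy=f,interpolation=cv2.INTER_NEAREST)
    for u in range((u0//10+1)*10,u0+w,10):
        cv2.line(c,((u-u0)*f,0),((u-u0)*f,h*f),(255,0,255) if u%50==0 else (200,160,60),1); 
        cv2.putText(c,str(u),((u-u0)*f,8),0,.3,(0,0,255),1)
    for v in range((v0//10+1)*10,v0+h,10):
        cv2.line(c,(0,(v-v0)*f),(w*f,(v-v0)*f),(255,0,255) if v%50==0 else (200,160,60),1)
        cv2.putText(c,str(v),(0,(v-v0)*f+8),0,.3,(0,0,255),1)
    return c
cv2.imwrite("pics/c1.png",np.vstack([crop("w4.pkl",85,50,110,50+10,0+7,0),crop("w4.pkl",85,110,110,25+0,7,0)])[:600] if 0 else crop("w4.pkl",85,60,110,85,7,0))
cv2.imwrite("pics/c2.png",crop("w4.pkl",200,50,105,80+0,7,0) if 0 else crop("w4.pkl",200,52,108,120,5,0))
cv2.imwrite("pics/c3.png",crop("w4.pkl",305,40,190,130,4,0))
cv2.imwrite("pics/c4.png",crop("w3.pkl",85,55,200,90,4,0))
cv2.imwrite("pics/c5.png",crop("w3.pkl",425,50,100,110,5,0))
E
```

```text
(no output)
```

View pics/c1.png

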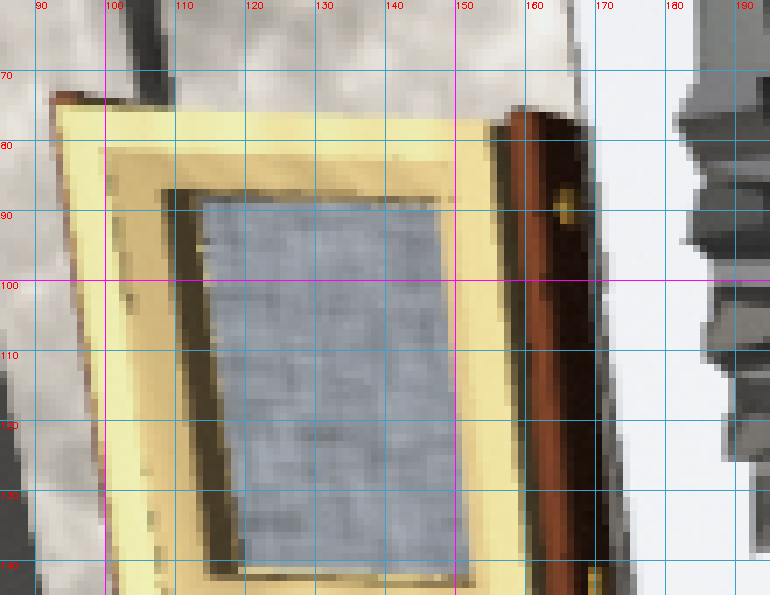

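View pics/c2.png

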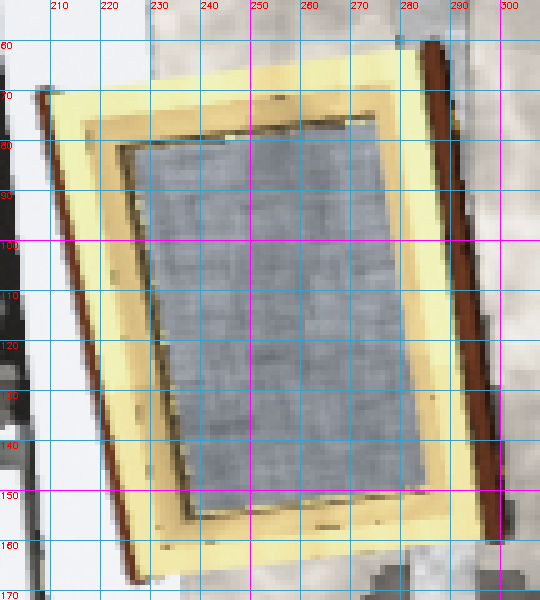

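View pics/c3.png

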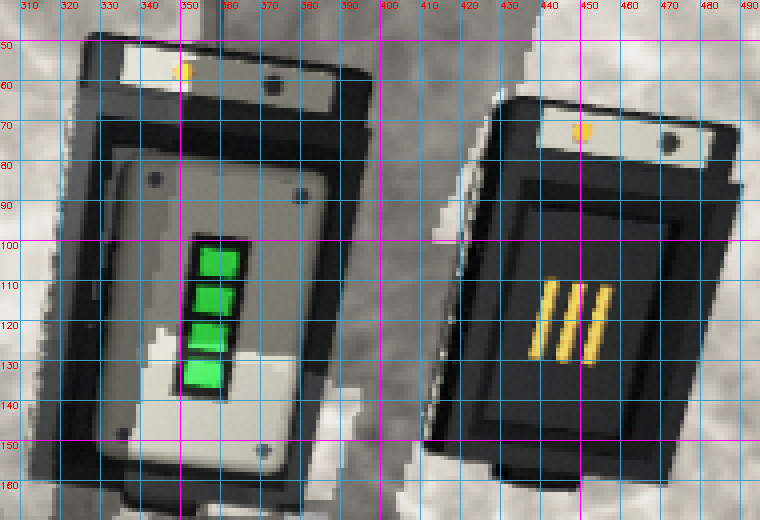

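View pics/c4.png

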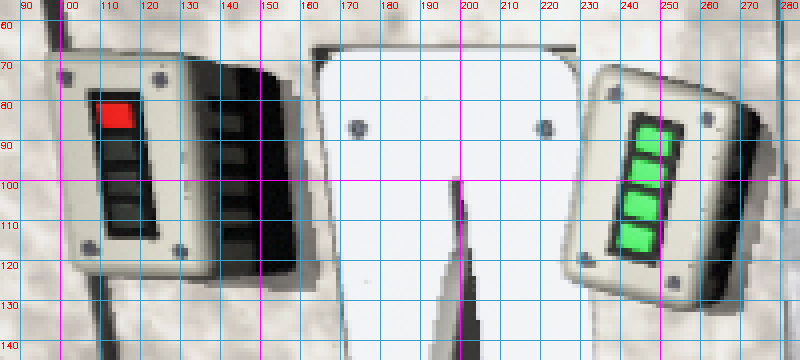

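View pics/c5.png

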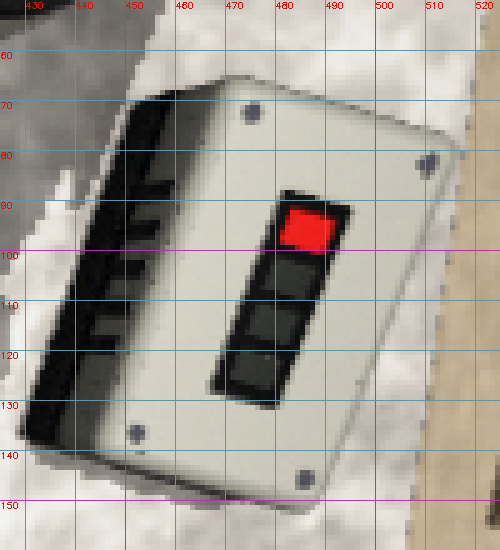

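```bash
cat > fit.py <<'E'
import pickle,numpy as np,cv2
from scipy.optimize import least_squares
from h import onz,proj
w3=pickle.load(open("w3.pkl","rb"));w4=pickle.load(open("w4.pkl","rb"))
# order: (-x,-y),(-x,+y),(+x,+y),(+x,-y): TL,TR,BR,BL in picture
S=np.array([[-1,-1],[-1,1],[1,1],[1,-1]])
def rect(q,L,W,z):
    c,s=np.cos(q[2]),np.sin(q[2]); R=np.array([[c,-s],[s,c]])
    P=(S*[L/2,W/2])@R.T+q[:2]; return np.c_[P,np.full(4,z)]
def fit(name,p,uv,z,L=None,W=None):
    uv=np.array(uv,float); c0=np.mean([onz(p,u,z)[:2] for u in uv],axis=0)
    f=lambda q:np.concatenate([proj(p,X) for X in rect(q,L or q[3],W or q[4],z)])-uv.ravel()
    q0=[*c0,0]+([] if L else [.07,.04])
    r=least_squares(f,q0); print(name,"xy",r.x[:2].round(4),"yaw",np.degrees(r.x[2]).round(1),"LW",r.x[3:].round(4),"rms px",np.sqrt(np.mean(r.fun**2)).round(2)); return r.x
R={}
if __name__=="__main__":
    R["sf"]=fit("small_flat",w3,[(101,74.5),(125,75),(130,118),(107.5,117.5)],.058)
    R["sc"]=fit("small_charged",w3,[(239,78.5),(261.5,84.5),(253.5,125.5),(231.5,120)],.058)
    R["lf"]=fit("large_flat",w3,[(475.5,72),(510.5,82.5),(486,146),(452.5,137)],.058)
    R["lc"]=fit("large_charged",w4,[(343.5,85),(380,89),(371,153),(336,148.5)],.068)
    R["lcb"]=fit("large_charged outline",w4,[(335,79),(387.5,82.5),(377.5,159),(329,154)],.068,.088,.058)
    R["sh"]=fit("small_holder",w4,[(108,87),(148,88),(152,142.5),(114.5,142)],.02,.07,.05)
    R["lh"]=fit("large_holder",w4,[(223.5,80.5),(275,75),(285,150),(237.5,156)],.02,.096,.066)
    R["sh2"]=fit("small_holder outl",w4,[(108,87),(148,88),(152,142.5),(114.5,142)],.02)
    R["lh2"]=fit("large_holder",w4,[(223.5,80.5),(275,75),(285,150),(237.5,156)],.02)
    print("sc contacts",onz(w4,(450.3,120),.0105))
    for n,uv in (("tl",(436,65)),("tr",(490,72)),("br",(472,161)),("bl",(414,152))): print(n,onz(w4,uv,.026).round(4))
    g=lambda im:np.clip((im/255.)**.45*255,0,255).astype(np.uint8)
    c=g(w4["pixels"][40:175,305:500]); cv2.imwrite("pics/c6.png",cv2.resize(c,None,fx=4,fy=4,interpolation=cv2.INTER_NEAREST))
E
python3 fit.py
```

```text
small_flat xy [ 0.4542 -0.2517] yaw -1.2 LW [0.0462 0.0261] rms px 0.13
small_charged xy [ 0.4609 -0.1054] yaw -14.2 LW [0.0461 0.0256] rms px 0.04
large_flat xy [0.4701 0.1607] yaw -14.5 LW [0.0727 0.0417] rms px 0.17
large_charged xy [0.6385 0.0233] yaw -5.9 LW [0.0723 0.0419] rms px 0.23
large_charged outline xy [0.6387 0.0229] yaw -4.3 LW [] rms px 0.86
small_holder xy [ 0.6349 -0.2655] yaw -2.1 LW [] rms px 0.47
large_holder xy [ 0.6359 -0.1037] yaw 6.6 LW [] rms px 0.43
small_holder outl xy [ 0.6348 -0.2655] yaw -2.0 LW [0.0689 0.05  ] rms px 0.35
large_holder xy [ 0.6359 -0.1037] yaw 6.6 LW [0.0955 0.065 ] rms px 0.31
sc contacts [0.64029023 0.15392203 0.0105    ]
tl [0.5739 0.123  0.026 ]
tr [0.5819 0.1908 0.026 ]
br [0.6928 0.1822 0.026 ]
bl [0.681  0.1043 0.026 ]
```

View pics/c6.png

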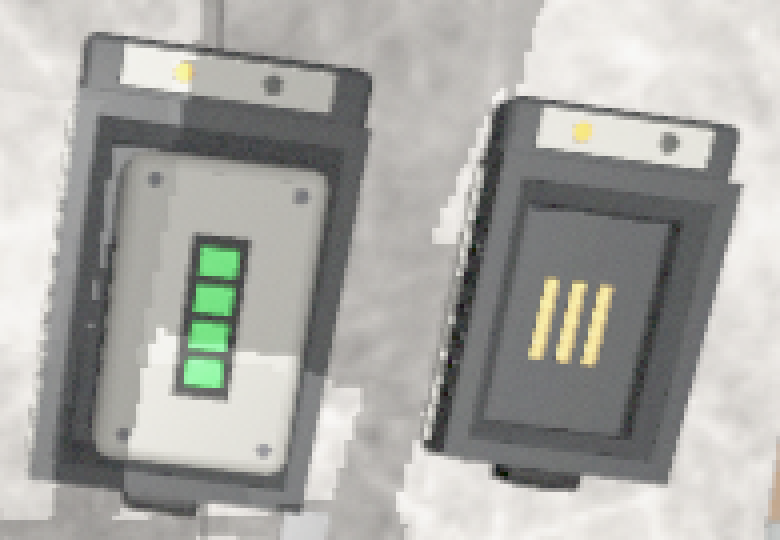

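```bash
python3 - <<'E'
from fit import *
fit("scharger rim",w4,[(436.3,85),(484.2,91.2),(468,151.7),(422.5,148.7)],.026,.082,.062)
a=fit("scharger bay",w4,[(436.5,90.8),(475.5,95),(463.2,150),(426.2,148)],.02,.07,.05)
fit("scharger bay",w4,[(436.5,90.8),(475.5,95),(463.2,150),(426.2,148)],.02)
# large charger: 3 corners
uv=np.array([(329.5,68.7),(391.2,77),(318.7,155.5)])
f=lambda q:np.concatenate([proj(w4,X) for X in rect(q,.108,.078,.026)[[0,1,3]]])-uv.ravel()
r=least_squares(f,[.64,.02,0]); b=r.x; print(b[:2],np.degrees(b[2]),r.fun.round(1))
im=w4["pixels"].copy(); im=np.clip((im/255.)**.45*255,0,255).astype(np.uint8)
F=4; im=cv2.resize(im[40:175,305:500],None,fx=F,fy=F,interpolation=cv2.INTER_NEAREST)
def dr(q,L,W,z,col):
    P=np.array([(proj(w4,X)-[305,40]+.5)*F for X in rect(q,L,W,z)]).astype(int); cv2.polylines(im,[P],True,col,1)
dr(a,.082,.062,.026,(0,0,255));dr(a,.07,.05,.02,(0,255,0));dr(a,.07,.05,.01,(255,0,0))
c=[.6386,.0232,np.radians(-5.6)]
dr(b,.108,.078,.026,(0,0,255));dr(b,.096,.066,.02,(0,255,0));dr(c,.088,.058,.068,(255,0,0))
cv2.imwrite("pics/c7.png",im)
E
```

```text
scharger rim xy [0.6399 0.1508] yaw -6.8 LW [] rms px 1.29
scharger bay xy [0.6419 0.1503] yaw -5.3 LW [] rms px 0.64
scharger bay xy [0.642  0.1503] yaw -5.3 LW [0.0717 0.0502] rms px 0.42
[0.63675238 0.02377967] -6.861129701086391 [-0.2  0.1  0.3 -0.1 -0.1 -0. ]
```

View pics/c7.png

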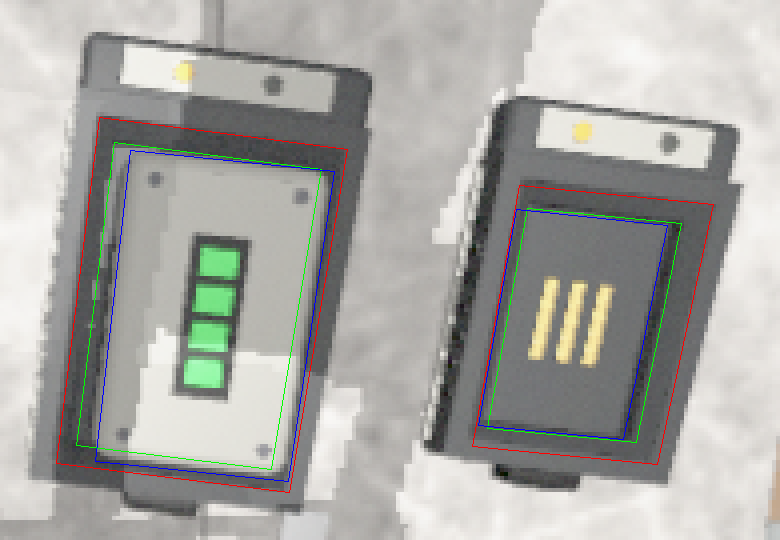

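Fits agree to within about 1–2 mm:

| Item | x | y | Yaw |
|---|---|---|---|
| Large charged pack | 0.6386 | 0.0232 | −5.8° |
| Large charger | 0.6375 | 0.0235 | −6.4° |
| Small charger | 0.641 | 0.151 | −6.2° |
| Large holder | 0.636 | −0.104 | 6.6° |
| Small holder | 0.635 | −0.2655 | −2° |

I'll start with the pack in the large charger.

Emit:
play_rows([
  {"tx":-0.0094,"ty":0.0078,"tz":-0.0261,"turn":-0.0123},
  {"tx":-0.0094,"ty":0.0078,"tz":-0.0261,"turn":-0.0123},
  {"tx":-0.0094,"ty":0.0078,"tz":-0.0261,"turn":-0.0123},
  {"tx":-0.0094,"ty":0.0078,"tz":-0.0261,"turn":-0.0123},
  {"tx":-0.0094,"ty":0.0078,"tz":-0.0261,"turn":-0.0123},
  {"tx":-0.0094,"ty":0.0078,"tz":-0.0261,"turn":-0.0123},
  {"tx":-0.0094,"ty":0.0078,"tz":-0.0261,"turn":-0.0123},
  {"tx":-0.0094,"ty":0.0078,"tz":-0.0261,"turn":-0.0123},
  {"tx":0,"ty":0,"tz":0,"turn":0},
  {"tx":0,"ty":0,"tz":0,"turn":0},
], gripper=1)

```text
time_s: 4.6
position: [0.6396, 0.0211, 0.202]
tcp_rot: [[0.103, 0.995, 0.001], [0.995, -0.103, -0.0], [-0.0, 0.001, -1.0]]
force: [-0.0, -0.4, 0.8]
opening: 0.998
```

```bash
cat > st.py <<'E'
from h import *
import sys
def st():
    s=bot.read_state(); x=s["tcp_rot"][:,0]
    print("t",round(s["time_s"],2),"pos",np.round(s["position"],4),"yaw",round(np.degrees(np.arctan2(x[1],x[0]))-90,2),"F",np.round(s["force"],1),"op",round(s["opening"],3),"j6",round(s["joint_positions"][5],1))
    return s
s=st()
if len(sys.argv)>4:
    t=np.array([float(a) for a in sys.argv[1:5]]); x=s["tcp_rot"][:,0]
    d=t[:3]-s["position"]; print("delta m",d.round(4),"share",(d/.8).round(4),"turn",round((t[3]-(np.degrees(np.arctan2(x[1],x[0]))-90))/60,4))
if len(sys.argv)==6 or len(sys.argv)==2:
    cv2.imwrite("pics/%s.png"%sys.argv[-1],vision.capture("wrist")["pixels"])
E
python3 st.py .6386 .0232 .107 -5.8 w5
```

```text
t 4.6 pos [0.6396 0.0211 0.202 ] yaw -5.91 F [-0.  -0.4  0.8] op 0.998 j6 -92.2
delta m [-0.001   0.0021 -0.095 ] share [-0.0012  0.0027 -0.1187] turn 0.0018
```

View pics/w5.png

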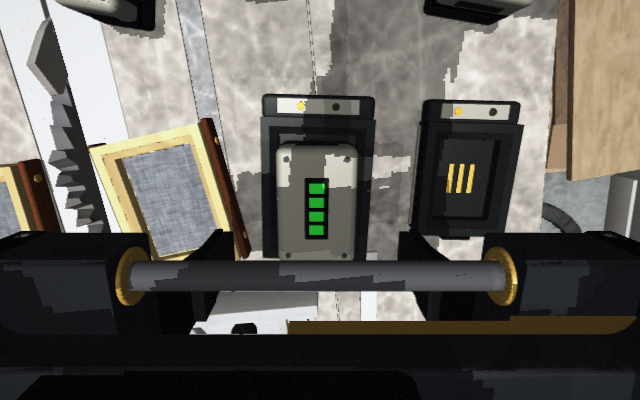

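The pack sits squarely between the fingers, centred at col 315. Descending and closing.

Emit:
play_rows([
  {"tx":-0.0006,"ty":0.0013,"tz":-0.0238,"turn":0},
  {"tx":-0.0006,"ty":0.0013,"tz":-0.0238,"turn":0},
  {"tx":0,"ty":0,"tz":-0.0238,"turn":0},
  {"tx":0,"ty":0,"tz":-0.0238,"turn":0},
  {"tx":0,"ty":0,"tz":-0.0158,"turn":0},
  {"tx":0,"ty":0,"tz":-0.0078,"turn":0},
  {"tx":0,"ty":0,"tz":0,"turn":0},
])

```text
time_s: 5.35
position: [0.6388, 0.0231, 0.1063]
tcp_rot: [[0.103, 0.995, -0.0], [0.995, -0.103, -0.0], [-0.0, -0.0, -1.0]]
force: [0.9, 0.7, -0.6]
opening: 1.0
```

Emit:
play_rows([
  {"tx":0,"ty":0,"tz":0,"turn":0},
  {"tx":0,"ty":0,"tz":0,"turn":0},
  {"tx":0,"ty":0,"tz":0,"turn":0},
  {"tx":0,"ty":0,"tz":0,"turn":0},
  {"tx":0,"ty":0,"tz":0,"turn":0},
  {"tx":0,"ty":0,"tz":0,"turn":0},
], gripper=0)

```text
time_s: 5.95
position: [0.6388, 0.0229, 0.1069]
tcp_rot: [[0.103, 0.995, 0.001], [0.995, -0.103, -0.001], [-0.001, 0.001, -1.0]]
force: [0.0, -1.9, 3.0]
opening: 0.661
```

Gripped: the opening of 0.661 is 57.5 mm, matching the pack's short side. Lift and carry to the large holder.

Emit:
play_rows([
  {"tx":0,"ty":0,"tz":0.01,"turn":0},
  {"tx":0,"ty":0,"tz":0.0275,"turn":0},
  {"tx":0,"ty":0,"tz":0.0275,"turn":0},
  {"tx":0,"ty":0,"tz":0.0225,"turn":0},
  {"tx":-0.0006,"ty":-0.0264,"tz":0,"turn":0.035},
  {"tx":-0.0006,"ty":-0.0264,"tz":0,"turn":0.035},
  {"tx":-0.0006,"ty":-0.0264,"tz":0,"turn":0.035},
  {"tx":-0.0006,"ty":-0.0264,"tz":0,"turn":0.035},
  {"tx":-0.0006,"ty":-0.0264,"tz":0,"turn":0.035},
  {"tx":-0.0006,"ty":-0.0264,"tz":0,"turn":0.035},
])

```text
time_s: 6.95
position: [0.6346, -0.1035, 0.1754]
tcp_rot: [[-0.118, 0.993, -0.003], [0.993, 0.118, 0.002], [0.002, -0.002, -1.0]]
force: [-0.2, 0.1, -5.3]
opening: 0.662
```

Emit:
play_rows([
  {"tx":0,"ty":0,"tz":0,"turn":0},
  {"tx":0,"ty":0,"tz":0,"turn":0},
])

```text
time_s: 7.15
position: [0.6348, -0.1033, 0.1756]
tcp_rot: [[-0.114, 0.993, -0.002], [0.993, 0.114, 0.002], [0.002, -0.002, -1.0]]
force: [0.3, 0.5, -4.8]
opening: 0.663
```

```bash
python3 st.py .6359 -.1037 .1065 6.6 w6
```

```text
t 7.15 pos [ 0.6348 -0.1033  0.1756] yaw 6.56 F [ 0.3  0.5 -4.8] op 0.663 j6 -115.8
delta m [ 0.0011 -0.0004 -0.0691] share [ 0.0014 -0.0006 -0.0863] turn 0.0006
```

View pics/w6.png

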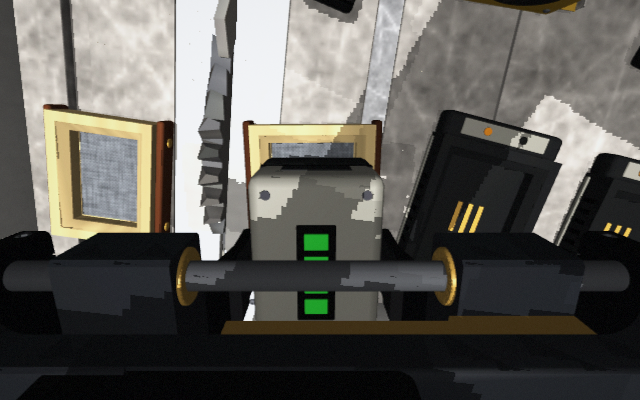

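The pack is over the holder and aligned with it. Lowering.

Emit:
play_rows([
  {"tx":0.0014,"ty":-0.0006,"tz":-0.016,"turn":0},
  {"tx":0,"ty":0,"tz":-0.016,"turn":0},
  {"tx":0,"ty":0,"tz":-0.014,"turn":0},
  {"tx":0,"ty":0,"tz":-0.012,"turn":0},
  {"tx":0,"ty":0,"tz":-0.01,"turn":0},
  {"tx":0,"ty":0,"tz":-0.007,"turn":0},
  {"tx":0,"ty":0,"tz":-0.005,"turn":0},
  {"tx":0,"ty":0,"tz":-0.004,"turn":0},
  {"tx":0,"ty":0,"tz":0,"turn":0},
])

```text
time_s: 8.1
position: [0.6366, -0.1039, 0.1089]
tcp_rot: [[-0.116, 0.993, -0.0], [0.993, 0.116, 0.0], [0.0, -0.0, -1.0]]
force: [-0.2, -0.1, -4.6]
opening: 0.667
```

Emit:
play_rows([
  {"tx":0,"ty":0,"tz":-0.001,"turn":0},
  {"tx":0,"ty":0,"tz":-0.001,"turn":0},
  {"tx":0,"ty":0,"tz":0,"turn":0},
])

```text
time_s: 8.4
position: [0.6369, -0.104, 0.1078]
tcp_rot: [[-0.116, 0.993, 0.0], [0.993, 0.116, -0.0], [-0.0, 0.0, -1.0]]
force: [0.3, -0.2, -4.3]
opening: 0.667
```

Emit:
play_rows([
  {"tx":0,"ty":0,"tz":-0.001,"turn":0},
  {"tx":0,"ty":0,"tz":-0.001,"turn":0},
  {"tx":0,"ty":0,"tz":0,"turn":0},
])

```text
time_s: 8.7
position: [0.6369, -0.1039, 0.1069]
tcp_rot: [[-0.116, 0.993, 0.001], [0.993, 0.116, -0.0], [-0.0, 0.001, -1.0]]
force: [-1.4, 1.4, 2.5]
opening: 0.663
```

Contact came at the same height it was picked from, so the pack is on the bay floor. Release and rise.

Emit:
play_rows([
  {"tx":0,"ty":0,"tz":0,"turn":0},
  {"tx":0,"ty":0,"tz":0,"turn":0},
  {"tx":0,"ty":0,"tz":0,"turn":0},
  {"tx":0,"ty":0,"tz":0,"turn":0},
  {"tx":0,"ty":0,"tz":0.01,"turn":0},
  {"tx":0,"ty":0,"tz":0.03,"turn":0},
  {"tx":0,"ty":0,"tz":0.04,"turn":0},
  {"tx":0,"ty":0,"tz":0.04,"turn":0},
  {"tx":0,"ty":0,"tz":0.03,"turn":0},
], gripper=1)

```text
time_s: 9.6
position: [0.6374, -0.1041, 0.2287]
tcp_rot: [[-0.116, 0.993, 0.003], [0.993, 0.116, -0.001], [-0.001, 0.003, -1.0]]
force: [0.8, -0.1, -1.3]
opening: 0.995
```

```bash
python3 st.py .4701 .1607 .20 -14.5 w7
```

```text
t 9.6 pos [ 0.6374 -0.1041  0.2287] yaw 6.68 F [ 0.8 -0.1 -1.3] op 0.995 j6 -115.8
delta m [-0.1673  0.2648 -0.0287] share [-0.2091  0.331  -0.0358] turn -0.3529
```

View pics/w7.png

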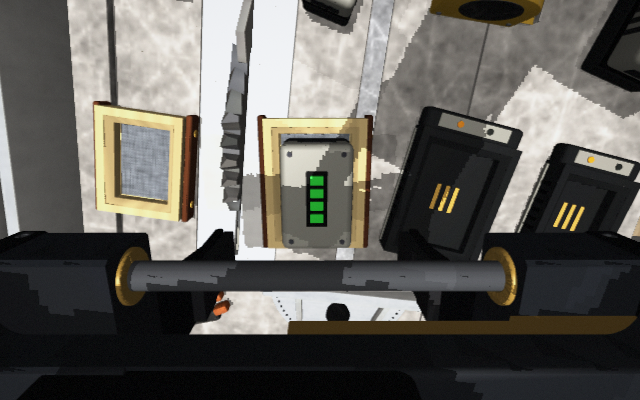

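The charged large pack is seated in its holder. On to the large flat pack.

Emit:
play_rows([
  {"tx":-0.0209,"ty":0.0331,"tz":-0.0036,"turn":-0.0353},
  {"tx":-0.0209,"ty":0.0331,"tz":-0.0036,"turn":-0.0353},
  {"tx":-0.0209,"ty":0.0331,"tz":-0.0036,"turn":-0.0353},
  {"tx":-0.0209,"ty":0.0331,"tz":-0.0036,"turn":-0.0353},
  {"tx":-0.0209,"ty":0.0331,"tz":-0.0036,"turn":-0.0353},
  {"tx":-0.0209,"ty":0.0331,"tz":-0.0036,"turn":-0.0353},
  {"tx":-0.0209,"ty":0.0331,"tz":-0.0036,"turn":-0.0353},
  {"tx":-0.0209,"ty":0.0331,"tz":-0.0036,"turn":-0.0353},
  {"tx":-0.0209,"ty":0.0331,"tz":-0.0036,"turn":-0.0353},
  {"tx":-0.0209,"ty":0.0331,"tz":-0.0036,"turn":-0.0353},
])

```text
time_s: 10.65
position: [0.469, 0.1619, 0.1974]
tcp_rot: [[0.252, 0.968, 0.001], [0.968, -0.252, 0.0], [0.0, 0.001, -1.0]]
force: [0.4, 0.3, 0.3]
opening: 1.002
```

Emit:
play_rows([
  {"tx":0,"ty":0,"tz":0,"turn":0},
  {"tx":0,"ty":0,"tz":0,"turn":0},
])

```text
time_s: 10.85
position: [0.4696, 0.1613, 0.1974]
tcp_rot: [[0.248, 0.969, 0.001], [0.969, -0.248, -0.0], [0.0, 0.001, -1.0]]
force: [-0.6, 0.2, 0.4]
opening: 1.005
```

```bash
python3 st.py .4701 .1607 .097 -14.5 w8
```

```text
t 10.85 pos [0.4696 0.1613 0.1974] yaw -14.38 F [-0.6  0.2  0.4] op 1.005 j6 -69.6
delta m [ 0.0005 -0.0006 -0.1004] share [ 0.0006 -0.0008 -0.1255] turn -0.002
```

View pics/w8.png

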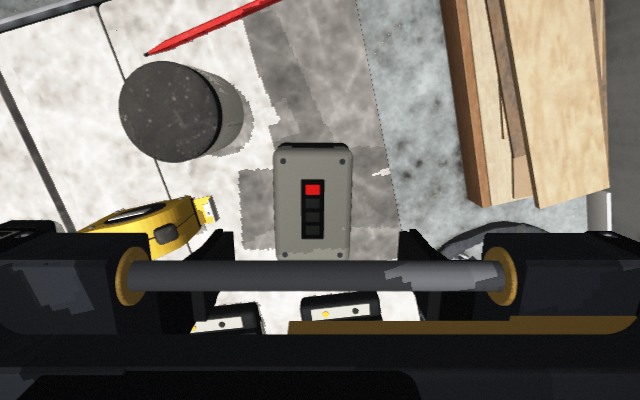

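Emit:
play_rows([
  {"tx":0.0006,"ty":-0.0008,"tz":-0.025,"turn":-0.002},
  {"tx":0,"ty":0,"tz":-0.03,"turn":0},
  {"tx":0,"ty":0,"tz":-0.03,"turn":0},
  {"tx":0,"ty":0,"tz":-0.02,"turn":0},
  {"tx":0,"ty":0,"tz":-0.0137,"turn":0},
  {"tx":0,"ty":0,"tz":-0.0068,"turn":0},
  {"tx":0,"ty":0,"tz":0,"turn":0},
])

```text
time_s: 11.6
position: [0.4704, 0.1597, 0.0964]
tcp_rot: [[0.253, 0.967, -0.0], [0.967, -0.253, -0.0], [-0.0, -0.0, -1.0]]
force: [-0.5, -0.3, 0.3]
opening: 1.002
```

Emit:
play_rows([
  {"tx":0,"ty":0,"tz":0,"turn":0},
  {"tx":0,"ty":0,"tz":0,"turn":0},
  {"tx":0,"ty":0,"tz":0,"turn":0},
  {"tx":0,"ty":0,"tz":0,"turn":0},
  {"tx":0,"ty":0,"tz":0,"turn":0},
  {"tx":0,"ty":0,"tz":0,"turn":0},
], gripper=0)

```text
time_s: 12.2
position: [0.47, 0.1601, 0.0971]
tcp_rot: [[0.252, 0.968, 0.0], [0.968, -0.252, -0.0], [-0.0, 0.0, -1.0]]
force: [-0.6, -2.4, 4.2]
opening: 0.665
```

```bash
python3 st.py .6375 .0235 .18 -6.4
```

```text
t 12.2 pos [0.47   0.1601 0.0971] yaw -14.58 F [-0.6 -2.4  4.2] op 0.665 j6 -69.5
delta m [ 0.1675 -0.1366  0.0829] share [ 0.2093 -0.1707  0.1036] turn 0.1364
```

Emit:
play_rows([
  {"tx":0,"ty":0,"tz":0.01,"turn":0},
  {"tx":0,"ty":0,"tz":0.03,"turn":0},
  {"tx":0,"ty":0,"tz":0.035,"turn":0},
  {"tx":0,"ty":0,"tz":0.0286,"turn":0},
  {"tx":0.0349,"ty":-0.0285,"tz":0,"turn":0.0227},
  {"tx":0.0349,"ty":-0.0285,"tz":0,"turn":0.0227},
  {"tx":0.0349,"ty":-0.0285,"tz":0,"turn":0.0227},
  {"tx":0.0349,"ty":-0.0285,"tz":0,"turn":0.0227},
  {"tx":0.0349,"ty":-0.0285,"tz":0,"turn":0.0227},
  {"tx":0.0349,"ty":-0.0285,"tz":0,"turn":0.0227},
])

```text
time_s: 13.2
position: [0.6376, 0.0229, 0.1788]
tcp_rot: [[0.112, 0.994, -0.003], [0.994, -0.112, 0.001], [0.001, -0.003, -1.0]]
force: [0.8, 1.2, -4.2]
opening: 0.661
```

Emit:
play_rows([
  {"tx":0,"ty":0,"tz":0,"turn":0},
  {"tx":0,"ty":0,"tz":0,"turn":0},
])

```text
time_s: 13.4
position: [0.637, 0.023, 0.1786]
tcp_rot: [[0.114, 0.993, -0.003], [0.993, -0.114, 0.001], [0.001, -0.003, -1.0]]
force: [-0.2, 0.6, -5.0]
opening: 0.662
```

```bash
python3 st.py .6375 .0235 .107 -6.4 w9
```

```text
t 13.4 pos [0.637  0.023  0.1786] yaw -6.57 F [-0.2  0.6 -5. ] op 0.662 j6 -91.4
delta m [ 0.0005  0.0005 -0.0716] share [ 0.0006  0.0007 -0.0894] turn 0.0028
```

View pics/w9.png

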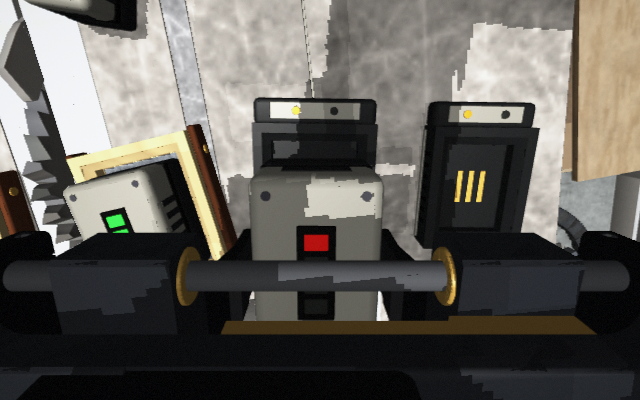

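Aligned with the large charger. Lowering.

Emit:
play_rows([
  {"tx":0.0006,"ty":0.0007,"tz":-0.016,"turn":0.002},
  {"tx":0,"ty":0,"tz":-0.018,"turn":0},
  {"tx":0,"ty":0,"tz":-0.015,"turn":0},
  {"tx":0,"ty":0,"tz":-0.012,"turn":0},
  {"tx":0,"ty":0,"tz":-0.01,"turn":0},
  {"tx":0,"ty":0,"tz":-0.007,"turn":0},
  {"tx":0,"ty":0,"tz":-0.005,"turn":0},
  {"tx":0,"ty":0,"tz":-0.004,"turn":0},
  {"tx":0,"ty":0,"tz":-0.001,"turn":0},
  {"tx":0,"ty":0,"tz":0,"turn":0},
])

```text
time_s: 14.45
position: [0.6382, 0.024, 0.1094]
tcp_rot: [[0.11, 0.994, 0.0], [0.994, -0.11, -0.0], [-0.0, 0.0, -1.0]]
force: [0.6, 0.5, -4.0]
opening: 0.665
```

Emit:
play_rows([
  {"tx":0,"ty":0,"tz":-0.001,"turn":0},
  {"tx":0,"ty":0,"tz":0,"turn":0},
])

```text
time_s: 14.65
position: [0.6382, 0.024, 0.1087]
tcp_rot: [[0.11, 0.994, 0.001], [0.994, -0.11, -0.0], [-0.0, 0.001, -1.0]]
force: [0.6, 0.6, -4.8]
opening: 0.667
```

Emit:
play_rows([
  {"tx":0,"ty":0,"tz":-0.001,"turn":0},
  {"tx":0,"ty":0,"tz":-0.001,"turn":0},
  {"tx":0,"ty":0,"tz":0,"turn":0},
])

```text
time_s: 14.95
position: [0.6382, 0.024, 0.1075]
tcp_rot: [[0.11, 0.994, 0.001], [0.994, -0.11, -0.0], [-0.0, 0.001, -1.0]]
force: [-1.7, 0.5, 1.1]
opening: 0.663
```

Emit:
play_rows([
  {"tx":0,"ty":0,"tz":-0.0005,"turn":0},
  {"tx":0,"ty":0,"tz":0,"turn":0},
  {"tx":0,"ty":0,"tz":0,"turn":0},
  {"tx":0,"ty":0,"tz":0,"turn":0},
  {"tx":0,"ty":0,"tz":0.01,"turn":0},
  {"tx":0,"ty":0,"tz":0.03,"turn":0},
  {"tx":0,"ty":0,"tz":0.04,"turn":0},
  {"tx":0,"ty":0,"tz":0.04,"turn":0},
  {"tx":0,"ty":0,"tz":0.03,"turn":0},
], gripper=1)

```text
time_s: 15.85
position: [0.6387, 0.0239, 0.2292]
tcp_rot: [[0.11, 0.994, 0.003], [0.994, -0.11, -0.0], [-0.0, 0.003, -1.0]]
force: [0.9, -0.8, 0.8]
opening: 1.004
```

```bash
python3 st.py .4609 -.1054 .20 -14.2 w10
```

```text
t 15.85 pos [0.6387 0.0239 0.2292] yaw -6.33 F [ 0.9 -0.8  0.8] op 1.004 j6 -91.5
delta m [-0.1778 -0.1293 -0.0292] share [-0.2222 -0.1617 -0.0365] turn -0.1311
```

View pics/w10.png

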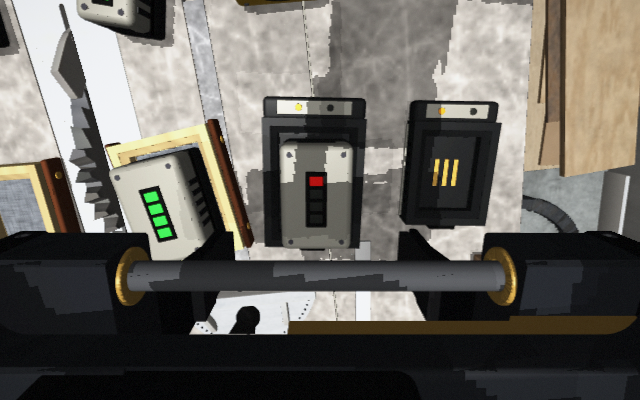

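The flat large pack is seated in the charger. Next is the small charged pack.

Emit:
play_rows([
  {"tx":-0.0278,"ty":-0.0202,"tz":-0.0046,"turn":-0.0164},
  {"tx":-0.0278,"ty":-0.0202,"tz":-0.0046,"turn":-0.0164},
  {"tx":-0.0278,"ty":-0.0202,"tz":-0.0046,"turn":-0.0164},
  {"tx":-0.0278,"ty":-0.0202,"tz":-0.0046,"turn":-0.0164},
  {"tx":-0.0278,"ty":-0.0202,"tz":-0.0046,"turn":-0.0164},
  {"tx":-0.0278,"ty":-0.0202,"tz":-0.0046,"turn":-0.0164},
  {"tx":-0.0278,"ty":-0.0202,"tz":-0.0046,"turn":-0.0164},
  {"tx":-0.0278,"ty":-0.0202,"tz":-0.0046,"turn":-0.0164},
  {"tx":0,"ty":0,"tz":0,"turn":0},
  {"tx":0,"ty":0,"tz":0,"turn":0},
], gripper=0.8)

```text
time_s: 16.9
position: [0.4604, -0.1057, 0.1973]
tcp_rot: [[0.247, 0.969, 0.001], [0.969, -0.247, -0.0], [-0.0, 0.001, -1.0]]
force: [-0.0, 0.4, -0.3]
opening: 0.799
```

```bash
python3 st.py .4609 -.1054 .097 -14.2 w11
```

```text
t 16.9 pos [ 0.4604 -0.1057  0.1973] yaw -14.28 F [-0.   0.4 -0.3] op 0.799 j6 -102.3
delta m [ 0.0005  0.0003 -0.1003] share [ 0.0007  0.0004 -0.1254] turn 0.0014
```

View pics/w11.png

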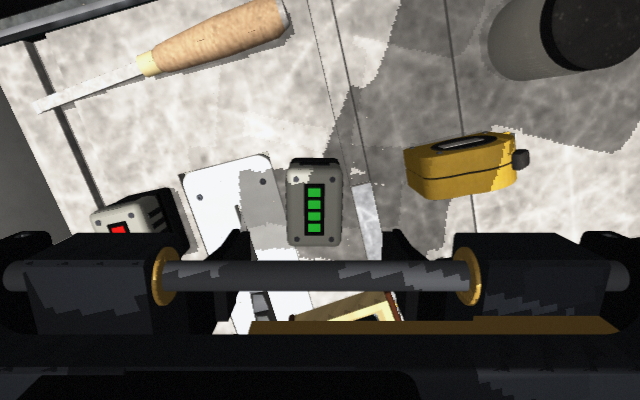

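Pack centred between the fingers at (315,205). The insert plate at left has a saw blade standing in it, so I'll measure that before descending.

```bash
python3 - <<'E'
from h import *
import pickle
for k,(u0,v0,w,h,f) in {"w3":(160,90,80,170,3),"w4":(165,0,60,170,3)}.items():
    p=pickle.load(open(k+".pkl","rb")); 
    c=cv2.resize(p["pixels"][v0:v0+h,u0:u0+w],None,fx=f,fy=f,interpolation=cv2.INTER_NEAREST)
    for u in range((u0//10+1)*10,u0+w,10): cv2.line(c,((u-u0)*f,0),((u-u0)*f,4),(0,0,255),1);cv2.putText(c,str(u),((u-u0)*f,12),0,.28,(0,0,255),1)
    for v in range((v0//10+1)*10,v0+h,10): cv2.putText(c,str(v),(0,(v-v0)*f),0,.28,(0,0,255),1)
    globals()[k]=c
a=np.hstack([w3,np.zeros((510,20,3),np.uint8),w4])
w=cv2.imread("pics/w11.png")[140:330,150:350]; w=cv2.resize(w,None,fx=1.5,fy=1.5)
b=np.zeros((510,w.shape[1],3),np.uint8); b[:w.shape[0]]=w
cv2.imwrite("pics/blade.png",np.hstack([a,b]))
E
```

```text
(no output)
```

View pics/blade.png

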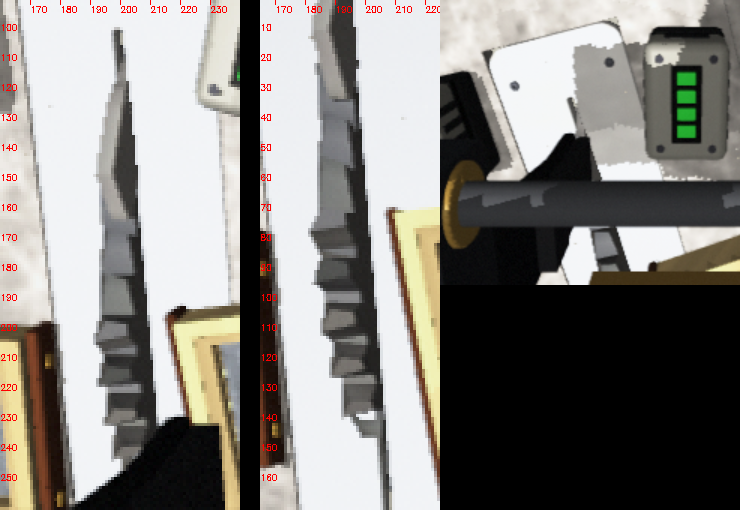

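```bash
python3 - <<'E'
from h import *
import pickle
w3=pickle.load(open("w3.pkl","rb"));w4=pickle.load(open("w4.pkl","rb"))
print("slot front",onz(w3,(197,100),0),"blade start base",onz(w3,(201,118),0))
# slot line at base right edge of dark
print("slot mid base",onz(w3,(207,215),0), onz(w4,(203,105),0))
# topmost tooth: y=slot y -> height from u ; at w3 (192,202), w4 (184,78)
for p,uv in ((w3,(192,202)),(w4,(184,78)),(w3,(193,158)),(w3,(197,130))):
    o,d=ray(p,uv)
    for ys in (-.178,-.172):
        t=(ys-o[1])/d[1]; print(uv,(o+d*t).round(3))
x=np.array([-np.cos(np.radians(-14.2)+np.pi/2),0]);
a=np.radians(90-14.2); ax=np.array([np.cos(a),np.sin(a)])
for s in (-.035,-.05,-.095,.095): print(s,(np.array([.4609,-.1054])+s*ax).round(3))
E
```

```text
slot front [ 0.45647703 -0.18093887  0.        ] blade start base [ 0.47916379 -0.17787371  0.        ]
slot mid base [ 0.61304061 -0.18187128  0.        ] [ 0.6213631  -0.17708345  0.        ]
(192, 202) [ 0.577 -0.178  0.059]
(192, 202) [ 0.573 -0.172  0.075]
(184, 78) [ 0.592 -0.178  0.056]
(184, 78) [ 0.594 -0.172  0.072]
(193, 158) [ 0.526 -0.178  0.042]
(193, 158) [ 0.524 -0.172  0.058]
(197, 130) [ 0.494 -0.178  0.019]
(197, 130) [ 0.493 -0.172  0.036]
-0.035 [ 0.452 -0.139]
-0.05 [ 0.449 -0.154]
-0.095 [ 0.438 -0.197]
0.095 [ 0.484 -0.013]
```

The blade is at y ≈ −0.18, x ≥ 0.48 and about 60–75 mm high. The fingers clear it. Descend and grip.

Emit:
play_rows([
  {"tx":0.0007,"ty":0.0004,"tz":-0.025,"turn":0},
  {"tx":0,"ty":0,"tz":-0.03,"turn":0},
  {"tx":0,"ty":0,"tz":-0.03,"turn":0},
  {"tx":0,"ty":0,"tz":-0.02,"turn":0},
  {"tx":0,"ty":0,"tz":-0.0137,"turn":0},
  {"tx":0,"ty":0,"tz":-0.0067,"turn":0},
  {"tx":0,"ty":0,"tz":0,"turn":0},
])

```text
time_s: 17.65
position: [0.4611, -0.1047, 0.0963]
tcp_rot: [[0.245, 0.97, -0.0], [0.97, -0.245, 0.0], [0.0, -0.0, -1.0]]
force: [-0.3, 0.2, 0.9]
opening: 0.798
```

Emit:
play_rows([
  {"tx":0,"ty":0,"tz":0,"turn":0},
  {"tx":0,"ty":0,"tz":0,"turn":0},
  {"tx":0,"ty":0,"tz":0,"turn":0},
  {"tx":0,"ty":0,"tz":0,"turn":0},
  {"tx":0,"ty":0,"tz":0,"turn":0},
  {"tx":0,"ty":0,"tz":0,"turn":0},
], gripper=0)

```text
time_s: 18.25
position: [0.461, -0.1053, 0.0971]
tcp_rot: [[0.245, 0.969, 0.001], [0.969, -0.245, -0.001], [-0.0, 0.001, -1.0]]
force: [-0.5, -1.0, 4.3]
opening: 0.481
```

```bash
python3 st.py .635 -.2655 .225 -2.0; python3 - <<'E'
from h import *
import pickle
w4=pickle.load(open("w4.pkl","rb"))
for uv in ((70,20),(90,140)):
    b=onz(w4,uv,0); print("fence base",b)
    for ut in (uv[0]-30,):
        o,d=ray(w4,(ut,uv[1])); print("top",o+d*(b[1]-o[1])/d[1])
E
```

```text
t 18.25 pos [ 0.461  -0.1053  0.0971] yaw -14.2 F [-0.5 -1.   4.3] op 0.481 j6 -102.2
delta m [ 0.174  -0.1602  0.1279] share [ 0.2176 -0.2003  0.1599] turn 0.2033
fence base [ 0.51808663 -0.3363623   0.        ]
top [ 0.53011175 -0.3363623   0.05008845]
fence base [ 0.66816007 -0.33744029  0.        ]
top [ 0.66352505 -0.33744029  0.05403585]
```

Gripped: 0.481 is 41.8 mm, matching. The fence is about 55 mm high at y −0.337, so the body clears it. Lift high over the blade and carry to the small holder.

Emit:
play_rows([
  {"tx":0,"ty":0,"tz":0.01,"turn":0},
  {"tx":0,"ty":0,"tz":0.035,"turn":0},
  {"tx":0,"ty":0,"tz":0.04,"turn":0},
  {"tx":0,"ty":0,"tz":0.04,"turn":0},
  {"tx":0,"ty":0,"tz":0.035,"turn":0},
])

```text
time_s: 18.75
position: [0.4601, -0.1045, 0.2261]
tcp_rot: [[0.245, 0.969, -0.001], [0.969, -0.245, 0.001], [0.0, -0.001, -1.0]]
force: [0.2, -0.5, -1.7]
opening: 0.478
```

Emit:
play_rows([
  {"tx":0.0311,"ty":-0.0286,"tz":0,"turn":0.029},
  {"tx":0.0311,"ty":-0.0286,"tz":0,"turn":0.029},
  {"tx":0.0311,"ty":-0.0286,"tz":0,"turn":0.029},
  {"tx":0.0311,"ty":-0.0286,"tz":0,"turn":0.029},
  {"tx":0.0311,"ty":-0.0286,"tz":0,"turn":0.029},
  {"tx":0.0311,"ty":-0.0286,"tz":0,"turn":0.029},
  {"tx":0.0311,"ty":-0.0286,"tz":0,"turn":0.029},
  {"tx":0,"ty":0,"tz":0,"turn":0},
  {"tx":0,"ty":0,"tz":0,"turn":0},
])

```text
time_s: 19.65
position: [0.634, -0.2648, 0.2235]
tcp_rot: [[0.036, 0.999, -0.003], [0.999, -0.036, 0.002], [0.002, -0.003, -1.0]]
force: [-0.7, 0.6, -2.1]
opening: 0.477
```

```bash
python3 st.py .635 -.2655 .107 -2.0 w12
```

```text
t 19.65 pos [ 0.634  -0.2648  0.2235] yaw -2.07 F [-0.7  0.6 -2.1] op 0.477 j6 -119.9
delta m [ 0.001  -0.0007 -0.1165] share [ 0.0012 -0.0009 -0.1457] turn 0.0012
```

View pics/w12.png

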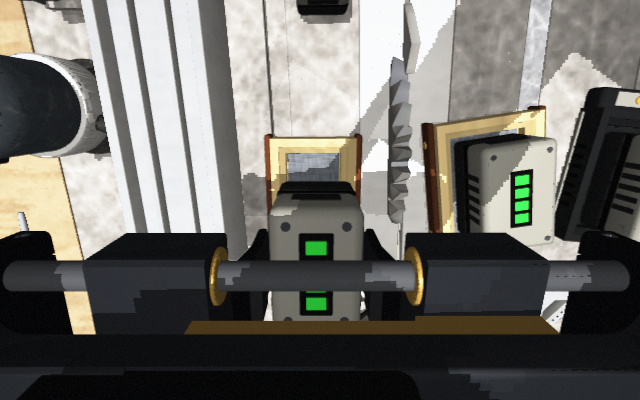

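Aligned. Lowering into the small holder.

Emit:
play_rows([
  {"tx":0.0012,"ty":-0.0009,"tz":-0.02,"turn":0.001},
  {"tx":0,"ty":0,"tz":-0.028,"turn":0},
  {"tx":0,"ty":0,"tz":-0.028,"turn":0},
  {"tx":0,"ty":0,"tz":-0.02,"turn":0},
  {"tx":0,"ty":0,"tz":-0.015,"turn":0},
  {"tx":0,"ty":0,"tz":-0.012,"turn":0},
  {"tx":0,"ty":0,"tz":-0.01,"turn":0},
  {"tx":0,"ty":0,"tz":-0.007,"turn":0},
  {"tx":0,"ty":0,"tz":-0.003,"turn":0},
  {"tx":0,"ty":0,"tz":0,"turn":0},
])

```text
time_s: 20.7
position: [0.6359, -0.2659, 0.1103]
tcp_rot: [[0.034, 0.999, 0.0], [0.999, -0.034, -0.0], [-0.0, 0.0, -1.0]]
force: [-0.5, -0.1, -1.9]
opening: 0.478
```

Emit:
play_rows([
  {"tx":0,"ty":0,"tz":-0.001,"turn":0},
  {"tx":0,"ty":0,"tz":0,"turn":0},
])

```text
time_s: 20.9
position: [0.636, -0.266, 0.11]
tcp_rot: [[0.034, 0.999, 0.001], [0.999, -0.034, -0.0], [-0.0, 0.001, -1.0]]
force: [-0.8, 0.9, -2.0]
opening: 0.483
```

Emit:
play_rows([
  {"tx":0,"ty":0,"tz":-0.0015,"turn":0},
  {"tx":0,"ty":0,"tz":-0.0015,"turn":0},
  {"tx":0,"ty":0,"tz":0,"turn":0},
])

```text
time_s: 21.2
position: [0.6359, -0.2659, 0.1072]
tcp_rot: [[0.034, 0.999, 0.0], [0.999, -0.034, -0.0], [-0.0, 0.0, -1.0]]
force: [-0.2, 0.1, -1.1]
opening: 0.482
```

Emit:
play_rows([
  {"tx":0,"ty":0,"tz":-0.001,"turn":0},
  {"tx":0,"ty":0,"tz":0,"turn":0},
])

```text
time_s: 21.4
position: [0.6359, -0.2659, 0.1072]
tcp_rot: [[0.034, 0.999, 0.0], [0.999, -0.034, -0.0], [-0.0, 0.0, -1.0]]
force: [-2.3, 0.6, 3.2]
opening: 0.481
```

Contact is at the expected height (0.1072). Release and rise.

Emit:
play_rows([
  {"tx":0,"ty":0,"tz":0,"turn":0},
  {"tx":0,"ty":0,"tz":0,"turn":0},
  {"tx":0,"ty":0,"tz":0,"turn":0},
  {"tx":0,"ty":0,"tz":0,"turn":0},
  {"tx":0,"ty":0,"tz":0.01,"turn":0},
  {"tx":0,"ty":0,"tz":0.03,"turn":0},
  {"tx":0,"ty":0,"tz":0.04,"turn":0},
  {"tx":0,"ty":0,"tz":0.04,"turn":0},
  {"tx":0,"ty":0,"tz":0.03,"turn":0},
], gripper=0.7)

```text
time_s: 22.3
position: [0.6364, -0.2662, 0.2291]
tcp_rot: [[0.034, 0.999, 0.003], [0.999, -0.034, -0.002], [-0.002, 0.003, -1.0]]
force: [0.8, -0.5, -0.4]
opening: 0.699
```

```bash
python3 st.py .4542 -.2517 .20 -1.2 w13
```

```text
t 22.3 pos [ 0.6364 -0.2662  0.2291] yaw -1.96 F [ 0.8 -0.5 -0.4] op 0.699 j6 -120.0
delta m [-0.1822  0.0145 -0.0291] share [-0.2277  0.0181 -0.0364] turn 0.0127
```

View pics/w13.png

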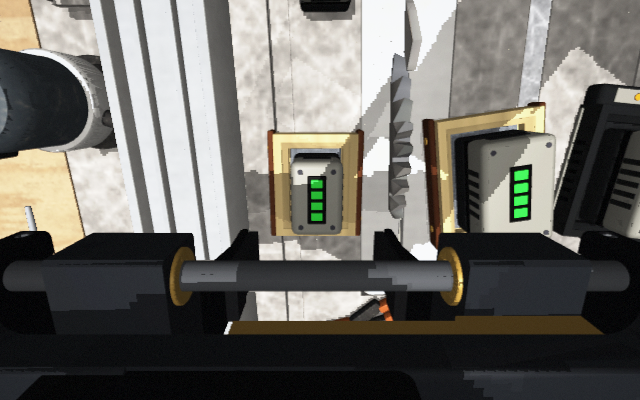

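Seated. Moving to the grey small flat pack.

Emit:
play_rows([
  {"tx":-0.0325,"ty":0.0026,"tz":-0.0052,"turn":0.0018},
  {"tx":-0.0325,"ty":0.0026,"tz":-0.0052,"turn":0.0018},
  {"tx":-0.0325,"ty":0.0026,"tz":-0.0052,"turn":0.0018},
  {"tx":-0.0325,"ty":0.0026,"tz":-0.0052,"turn":0.0018},
  {"tx":-0.0325,"ty":0.0026,"tz":-0.0052,"turn":0.0018},
  {"tx":-0.0325,"ty":0.0026,"tz":-0.0052,"turn":0.0018},
  {"tx":-0.0325,"ty":0.0026,"tz":-0.0052,"turn":0.0018},
  {"tx":0,"ty":0,"tz":0,"turn":0},
  {"tx":0,"ty":0,"tz":0,"turn":0},
], gripper=0.8)

```text
time_s: 23.25
position: [0.4542, -0.2518, 0.1976]
tcp_rot: [[0.022, 1.0, 0.001], [1.0, -0.022, -0.001], [-0.001, 0.001, -1.0]]
force: [0.5, 0.3, 0.3]
opening: 0.802
```

```bash
python3 st.py .4542 -.2517 .097 -1.2 w14
```

```text
t 23.25 pos [ 0.4542 -0.2518  0.1976] yaw -1.26 F [0.5 0.3 0.3] op 0.802 j6 -130.1
delta m [ 0.000e+00  1.000e-04 -1.006e-01] share [ 0.000e+00  1.000e-04 -1.257e-01] turn 0.0011
```

View pics/w14.png

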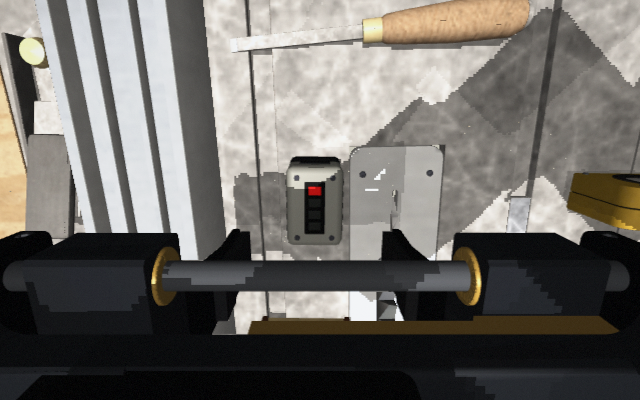

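The pack is the grey one with a single red lamp, squarely between the fingers at (315,205). Descend and grip.

Emit:
play_rows([
  {"tx":0,"ty":0,"tz":-0.025,"turn":0},
  {"tx":0,"ty":0,"tz":-0.03,"turn":0},
  {"tx":0,"ty":0,"tz":-0.03,"turn":0},
  {"tx":0,"ty":0,"tz":-0.02,"turn":0},
  {"tx":0,"ty":0,"tz":-0.0137,"turn":0},
  {"tx":0,"ty":0,"tz":-0.007,"turn":0},
  {"tx":0,"ty":0,"tz":0,"turn":0},
])

```text
time_s: 24.0
position: [0.4543, -0.2514, 0.0961]
tcp_rot: [[0.021, 1.0, -0.0], [1.0, -0.021, 0.0], [0.0, -0.0, -1.0]]
force: [0.6, 0.0, 0.3]
opening: 0.801
```

Emit:
play_rows([
  {"tx":0,"ty":0,"tz":0,"turn":0},
  {"tx":0,"ty":0,"tz":0,"turn":0},
  {"tx":0,"ty":0,"tz":0,"turn":0},
  {"tx":0,"ty":0,"tz":0,"turn":0},
  {"tx":0,"ty":0,"tz":0,"turn":0},
  {"tx":0,"ty":0,"tz":0,"turn":0},
], gripper=0)

```text
time_s: 24.6
position: [0.4541, -0.2517, 0.0971]
tcp_rot: [[0.021, 1.0, 0.001], [1.0, -0.021, -0.001], [-0.001, 0.001, -1.0]]
force: [-1.0, -0.4, 4.0]
opening: 0.479
```

```bash
python3 st.py .641 .151 .225 -6.2
```

```text
t 24.6 pos [ 0.4541 -0.2517  0.0971] yaw -1.21 F [-1.  -0.4  4. ] op 0.479 j6 -130.1
delta m [0.1869 0.4027 0.1279] share [0.2336 0.5033 0.1599] turn -0.0832
```

Emit:
play_rows([
  {"tx":0,"ty":0,"tz":0.01,"turn":0},
  {"tx":0,"ty":0,"tz":0.035,"turn":0},
  {"tx":0,"ty":0,"tz":0.04,"turn":0},
  {"tx":0,"ty":0,"tz":0.04,"turn":0},
  {"tx":0,"ty":0,"tz":0.035,"turn":0},
  {"tx":0.0167,"ty":0.036,"tz":0,"turn":-0.006},
  {"tx":0.0167,"ty":0.036,"tz":0,"turn":-0.006},
  {"tx":0.0167,"ty":0.036,"tz":0,"turn":-0.006},
  {"tx":0.0167,"ty":0.036,"tz":0,"turn":-0.006},
])

```text
time_s: 25.5
position: [0.5069, -0.1346, 0.2247]
tcp_rot: [[0.047, 0.999, -0.001], [0.999, -0.047, 0.001], [0.001, -0.001, -1.0]]
force: [-0.0, 0.3, -2.5]
opening: 0.475
```

Emit:
play_rows([
  {"tx":0.0167,"ty":0.036,"tz":0,"turn":-0.006},
  {"tx":0.0167,"ty":0.036,"tz":0,"turn":-0.006},
  {"tx":0.0167,"ty":0.036,"tz":0,"turn":-0.006},
  {"tx":0.0167,"ty":0.036,"tz":0,"turn":-0.006},
  {"tx":0.0167,"ty":0.036,"tz":0,"turn":-0.006},
  {"tx":0.0167,"ty":0.036,"tz":0,"turn":-0.006},
  {"tx":0.0167,"ty":0.036,"tz":0,"turn":-0.006},
  {"tx":0.0167,"ty":0.036,"tz":0,"turn":-0.006},
  {"tx":0.0167,"ty":0.036,"tz":0,"turn":-0.006},
  {"tx":0.0167,"ty":0.036,"tz":0,"turn":-0.006},
])

```text
time_s: 26.5
position: [0.6403, 0.1533, 0.2242]
tcp_rot: [[0.109, 0.994, -0.002], [0.994, -0.109, -0.0], [-0.0, -0.002, -1.0]]
force: [1.1, 0.3, -1.5]
opening: 0.478
```

Emit:
play_rows([
  {"tx":0,"ty":0,"tz":0,"turn":0},
  {"tx":0,"ty":0,"tz":0,"turn":0},
  {"tx":0,"ty":0,"tz":0,"turn":0},
])

```text
time_s: 26.8
position: [0.6398, 0.1512, 0.2241]
tcp_rot: [[0.109, 0.994, -0.002], [0.994, -0.109, -0.001], [-0.001, -0.002, -1.0]]
force: [0.1, -0.3, -1.3]
opening: 0.48
```

```bash
python3 st.py .641 .151 .107 -6.2 w15
```

```text
t 26.8 pos [0.6398 0.1512 0.2241] yaw -6.27 F [ 0.1 -0.3 -1.3] op 0.48 j6 -80.1
delta m [ 0.0012 -0.0002 -0.1171] share [ 0.0015 -0.0003 -0.1464] turn 0.0012
```

View pics/w15.png

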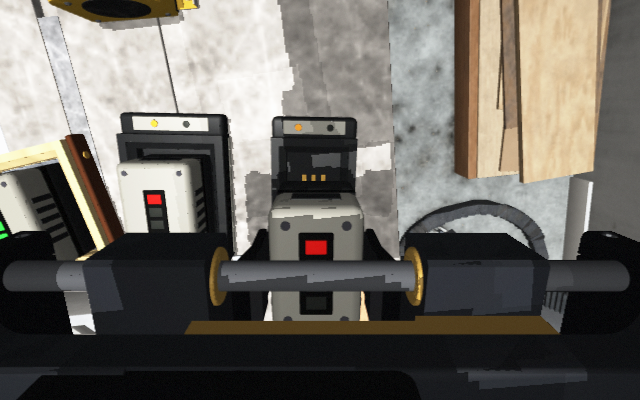

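Aligned with the small charger. Lowering.

Emit:
play_rows([
  {"tx":0.0015,"ty":-0.0003,"tz":-0.02,"turn":0.001},
  {"tx":0,"ty":0,"tz":-0.028,"turn":0},
  {"tx":0,"ty":0,"tz":-0.028,"turn":0},
  {"tx":0,"ty":0,"tz":-0.02,"turn":0},
  {"tx":0,"ty":0,"tz":-0.015,"turn":0},
  {"tx":0,"ty":0,"tz":-0.012,"turn":0},
  {"tx":0,"ty":0,"tz":-0.01,"turn":0},
  {"tx":0,"ty":0,"tz":-0.007,"turn":0},
  {"tx":0,"ty":0,"tz":-0.003,"turn":0},
  {"tx":0,"ty":0,"tz":0,"turn":0},
])

```text
time_s: 27.85
position: [0.6421, 0.1516, 0.1102]
tcp_rot: [[0.108, 0.994, 0.0], [0.994, -0.108, -0.0], [-0.0, 0.0, -1.0]]
force: [-0.7, -0.3, -2.2]
opening: 0.48
```

Emit:
play_rows([
  {"tx":0,"ty":0,"tz":-0.0015,"turn":0},
  {"tx":0,"ty":0,"tz":-0.001,"turn":0},
  {"tx":0,"ty":0,"tz":0,"turn":0},
])

```text
time_s: 28.15
position: [0.6423, 0.1516, 0.1086]
tcp_rot: [[0.108, 0.994, 0.001], [0.994, -0.108, -0.0], [-0.0, 0.001, -1.0]]
force: [0.2, -2.0, -1.6]
opening: 0.483
```

Emit:
play_rows([
  {"tx":0,"ty":0,"tz":-0.001,"turn":0},
  {"tx":0,"ty":0,"tz":-0.001,"turn":0},
  {"tx":0,"ty":0,"tz":0,"turn":0},
])

```text
time_s: 28.45
position: [0.6423, 0.1516, 0.1071]
tcp_rot: [[0.108, 0.994, 0.001], [0.994, -0.108, -0.0], [-0.0, 0.001, -1.0]]
force: [-0.7, -1.1, 1.9]
opening: 0.481
```

Contact at 0.1071, as expected. Release, rise, and back off to the overview pose.

Emit:
play_rows([
  {"tx":0,"ty":0,"tz":0,"turn":0},
  {"tx":0,"ty":0,"tz":0,"turn":0},
  {"tx":0,"ty":0,"tz":0,"turn":0},
  {"tx":0,"ty":0,"tz":0,"turn":0},
  {"tx":0,"ty":0,"tz":0.01,"turn":0},
  {"tx":0,"ty":0,"tz":0.03,"turn":0},
  {"tx":0,"ty":0,"tz":0.04,"turn":0},
  {"tx":0,"ty":0,"tz":0.04,"turn":0},
  {"tx":0,"ty":0,"tz":0.04,"turn":0},
], gripper=0.75)

```text
time_s: 29.35
position: [0.6419, 0.1517, 0.2363]
tcp_rot: [[0.108, 0.994, 0.0], [0.994, -0.108, 0.0], [0.0, 0.0, -1.0]]
force: [1.0, 0.6, 0.7]
opening: 0.753
```

Emit:
play_rows([
  {"tx":0.01,"ty":-0.035,"tz":0.025,"turn":0.014},
  {"tx":0.01,"ty":-0.035,"tz":0.025,"turn":0.014},
  {"tx":0.01,"ty":-0.035,"tz":0.025,"turn":0.014},
  {"tx":0.01,"ty":-0.035,"tz":0.025,"turn":0.014},
  {"tx":0.01,"ty":-0.035,"tz":0.025,"turn":0.014},
  {"tx":0.01,"ty":-0.035,"tz":0.025,"turn":0.014},
  {"tx":0,"ty":0,"tz":0,"turn":0},
  {"tx":0,"ty":0,"tz":0,"turn":0},
])

```text
time_s: 30.15
position: [0.6899, -0.0167, 0.3553]
tcp_rot: [[0.022, 1.0, 0.001], [1.0, -0.022, 0.001], [0.001, 0.001, -1.0]]
force: [-0.5, 0.3, 0.2]
opening: 0.753
```

```bash
python3 - <<'E'
from h import *
import pickle
p=vision.capture("wrist"); cv2.imwrite("pics/w16.png",p["pixels"]); pickle.dump(p,open("w16.pkl","wb"))
cv2.imwrite("pics/w16c.png",cv2.resize(p["pixels"][20:210,50:520],None,fx=1.7,fy=1.7,interpolation=cv2.INTER_CUBIC))
s=vision.capture("scene"); cv2.imwrite("pics/s16.png",cv2.resize(s["pixels"][145:265,285:465],None,fx=4.4,fy=4.4,interpolation=cv2.INTER_CUBIC))
for n in ("tape_measure","screw_jar"):
    for r in nets.look_for(s,n)[:1]: print(n,(np.array(r["at"])*[640,400]).round(1),r["confidence"])
print(bot.read_state()["position"],bot.read_state()["time_s"])
E
```

```text
tape_measure [392.5 190.1] 0.47
[ 0.68919311 -0.01488407  0.35342092] 30.35
```

View pics/w16c.png

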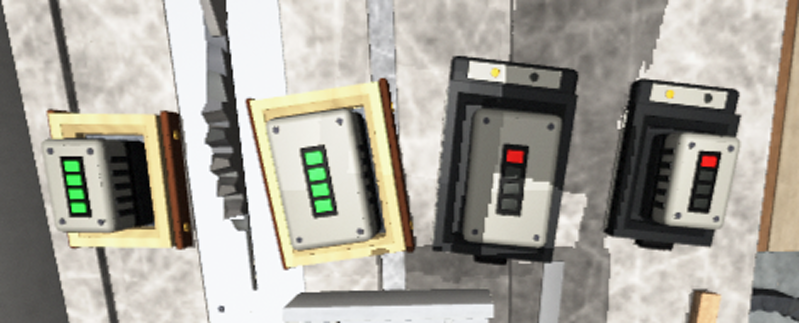

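View pics/s16.png

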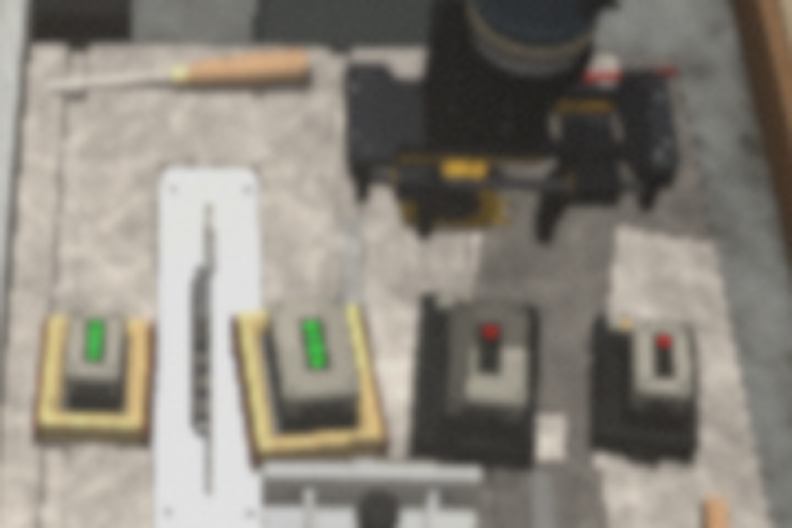

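All four packs appear in the right bays. I'll check their seating heights from the screw rectangles.

```bash
python3 - <<'E'
from fit import *
p=pickle.load(open("w16.pkl","rb"))
D={"sc":([(53,148),(103,149),(111,226),(60,227)],.0461,.0257),
"lc":([(276,127),(340,121),(366,235),(301,244)],.0725,.0418),
"lf":([(483,115),(549,124),(533,239),(468,232)],.0725,.0418),
"sf":([(681,140),(731,149),(718,225),(668,217)],.0461,.0257)}
for n,(uv,L,W) in D.items():
    uv=(np.array(uv)+.5)/1.7-.5+[50,20]
    f=lambda q:np.concatenate([proj(p,X) for X in rect(q,L,W,q[3])])-uv.ravel()
    r=least_squares(f,[*onz(p,uv.mean(0),.068)[:2],0,.068]); q=r.x
    g=lambda q:np.concatenate([proj(p,X) for X in rect(q,L,W,.068)])-uv.ravel()
    r2=least_squares(g,q[:3])
    print(n,"free z",q[3].round(4),"| z=.068:",r2.x[:2].round(4),np.degrees(r2.x[2]).round(1),"rms",np.sqrt(np.mean(r2.fun**2)).round(2))
E
```

```text
sc free z 0.1179 | z=.068: [ 0.6366 -0.2611] -4.3 rms 2.95
lc free z 0.0856 | z=.068: [ 0.637  -0.1014] 7.4 rms 1.56
lf free z 0.0845 | z=.068: [0.637  0.0231] -7.7 rms 1.25
sf free z 0.1126 | z=.068: [0.6426 0.1503] -6.3 rms 2.98
```

The small-pack sizes disagree with 0.068, which could be my pixel reading. I'll look at enlarged crops before trusting either.

```bash
python3 - <<'E'
import cv2,pickle,numpy as np
p=pickle.load(open("w16.pkl","rb"))["pixels"]; f=5
def crop(u0,v0,w,h):
    c=cv2.resize(p[v0:v0+h,u0:u0+w],None,fx=f,fy=f,interpolation=cv2.INTER_NEAREST)
    for u in range((u0//10+1)*10,u0+w,10):
        cv2.line(c,((u-u0)*f,0),((u-u0)*f,h*f),(200,160,60),1);cv2.putText(c,str(u),((u-u0)*f,8),0,.3,(0,0,255),1)
    for v in range((v0//10+1)*10,v0+h,10):
        cv2.line(c,(0,(v-v0)*f),(w*f,(v-v0)*f),(200,160,60),1);cv2.putText(c,str(v),(0,(v-v0)*f+8),0,.3,(0,0,255),1)
    return c
cv2.imwrite("pics/d1.png",np.hstack([crop(70,85,75,85),crop(430,85,75,85)]))
E
```

```text
(no output)
```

View pics/d1.png

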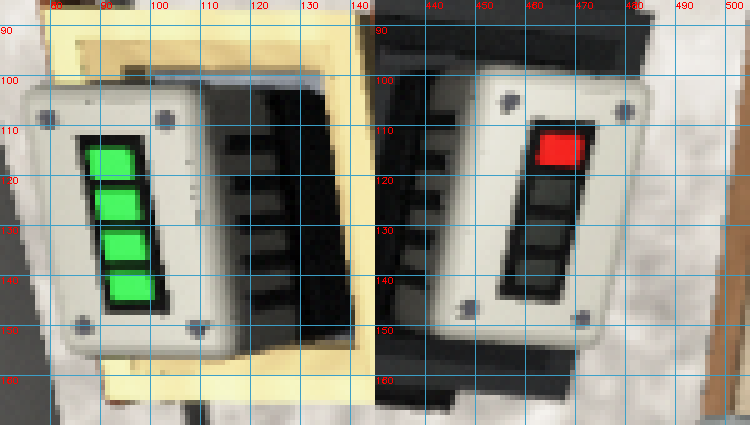

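```bash
python3 - <<'E'
from fit import *
p=pickle.load(open("w16.pkl","rb"))
D={"sc":([(79.2,108.7),(102.7,108.8),(109,150.2),(86.3,149.8)],.0461,.0257),
"sf":([(456.3,105),(479.7,107),(471.2,148.5),(448.5,146.5)],.0461,.0257)}
for n,(uv,L,W) in D.items():
    uv=np.array(uv)
    f=lambda q:np.concatenate([proj(p,X) for X in rect(q,L,W,q[3])])-uv.ravel()
    q=least_squares(f,[*onz(p,uv.mean(0),.068)[:2],0,.068]).x
    g=lambda q:np.concatenate([proj(p,X) for X in rect(q,L,W,.068)])-uv.ravel()
    r2=least_squares(g,q[:3])
    print(n,"free z",q[3].round(4),"| z=.068:",r2.x[:2].round(4),np.degrees(r2.x[2]).round(1),"rms",np.sqrt(np.mean(r2.fun**2)).round(2))
E
```

```text
sc free z 0.0677 | z=.068: [ 0.6359 -0.265 ] -2.0 rms 0.17
sf free z 0.0701 | z=.068: [0.6422 0.1533] -6.0 rms 0.22
```

Both small pack tops are at about 0.068, so they are seated. Last check: the tape and jar, then clear.

Emit:
play_rows([
  {"tx":-0.0375,"ty":-0.003,"tz":0,"turn":0},
  {"tx":-0.0375,"ty":-0.003,"tz":0,"turn":0},
  {"tx":-0.0375,"ty":-0.003,"tz":0,"turn":0},
  {"tx":-0.0375,"ty":-0.003,"tz":0,"turn":0},
  {"tx":-0.0375,"ty":-0.003,"tz":0,"turn":0},
  {"tx":0,"ty":0,"tz":0,"turn":0},
  {"tx":0,"ty":0,"tz":0,"turn":0},
])

```text
time_s: 31.05
position: [0.5398, -0.0275, 0.3546]
tcp_rot: [[0.019, 1.0, 0.0], [1.0, -0.019, 0.0], [0.0, 0.0, -1.0]]
force: [0.2, -0.2, -0.4]
opening: 0.75
```

```bash
python3 - <<'E'
from h import *
import pickle
p=vision.capture("wrist"); cv2.imwrite("pics/w17.png",p["pixels"])
q=pickle.load(open("w3.pkl","rb"))
for u in ((354,101),(430,25)): print(onz(q,u,.07), proj(p,onz(q,u,.07)))
E
```

```text
[0.45995319 0.01484143 0.07      ] [351.65630404 100.10717433]
[0.38477227 0.0913633  0.07      ] [425.97488384  23.11063686]
```

View pics/w17.png

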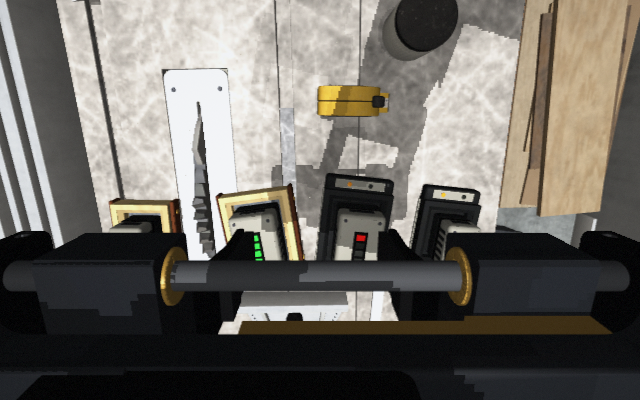

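The tape (352,100) and jar (426,24) are where they were predicted, so neither has moved. Handing in.

```bash
python3 -c "
from rig import bot
print(bot.hand_in())"
```

```text
the job is handed in; nothing more can be done
None
```

All four packs are changed over, and I handed the job in at about 31 s of the 109 s limit. The order was:
1. Charged large pack, from the large charger to the large holder.
2. Flat large pack to the large charger.
3. Charged small pack to the small holder.
4. Flat small pack (the grey one, not the pink look-alike) to the small charger.

**Seating:** Each pack touched its bay floor at the expected height (tool at 0.107–0.1075 m) before I let go.
- **Small packs:** the final picture put their tops at 0.068 and 0.070 m, against 0.068 m expected.
- **Large packs:** my rough reading of the same picture put their tops at about 0.085 m. I did not re-measure them, so their seating rests on the contact height and on their looking level in the bays.
- **Bad readings:** my first pixel readings for the small packs were wrong (0.11–0.12 m). I replaced them using an enlarged crop.

**Bystanders:** The tape measure and screw jar appear in the last wrist picture where the first one predicts them, to within a few pixels. The network did not find the jar in the last overhead picture, because the gripper was in the way.

**Forces and clearance:** The wrist readings I saw stayed under about 6 N. The arm ended up clear of everything.

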